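# Load the orbital shaker's spring clamps

### The job

Load the shaker for the next run: take the capped vessels that stand loose on the bench - the big brown bottle, the small brown bottle and the two vials - and press each one, upright, into the spring clamp of its own size on the shaker's platform (either small clamp for either vial) until it stands all the way down on the clamp's foot plate, then let go. Do not tip any of them over on the way, and leave the open beaker standing where it is.

Things in the scene. Friction and masses are not known exactly. Their poses are not given: they have to be found in the camera images.
- shaker: Orbital shaker on the bench, fixed: grey housing, aluminium platform 245 x 280 mm (x, y) on top, sloped white control panel along the -x side. Origin: on the bench under the platform's centre; z up. Platform top 72 mm above the origin; four spring clamps stand on it at x = +-52.5 mm, y = +-64 mm, in changing order, square to it. Only the clamps' fingers move.
- clamp_large: Largest spring clamp on the platform: round steel foot plate 3 mm thick, four sprung steel fingers on its diagonals, 64 mm apart (narrowest, 28 mm up), flared to 82 mm at their tops 44 mm up. Origin: centre of the plate's underside, on the platform; z up. A vessel lowered upright within 5 mm of the axis is drawn in; press it (8 to 15 N) until its underside is 3 mm above the origin.
- clamp_medium: Middle-sized spring clamp on the platform: round steel foot plate 3 mm thick, four sprung steel fingers on its diagonals, 49 mm apart (narrowest, 28 mm up), flared to 67 mm at their tops 44 mm up. Origin: centre of the plate's underside, on the platform; z up. A vessel lowered upright within 5 mm of the axis is drawn in; press it (8 to 15 N) until its underside is 3 mm above the origin.
- clamp_small_a: One small spring clamp on the platform: round steel foot plate 3 mm thick, four sprung steel fingers on its diagonals, 24.4 mm apart (narrowest, 28 mm up), flared to 40 mm at their tops 42 mm up. Origin: centre of the plate's underside, on the platform; z up. A vessel lowered upright within 5 mm of the axis is drawn in; press it (8 to 15 N) until its underside is 3 mm above the origin.
- clamp_small_b: Other small spring clamp on the platform: round steel foot plate 3 mm thick, four sprung steel fingers on its diagonals, 24.4 mm apart (narrowest, 28 mm up), flared to 40 mm at their tops 42 mm up. Origin: centre of the plate's underside, on the platform; z up. A vessel lowered upright within 5 mm of the axis is drawn in; press it (8 to 15 N) until its underside is 3 mm above the origin.
- bottle_large: Big brown glass bottle with a paper label and a white screw cap, 67 mm in diameter, 145 mm tall, about 0.33 kg, loose, standing upright on the bench. Origin: centre of its underside; z up to the cap. The cap is 35 mm in diameter and reaches from 123 to 145 mm above the origin; the shoulder slopes in below it, 62 mm wide at 102 mm and 36 mm at 123 mm.
- bottle_small: Small brown glass bottle with a paper label and a black screw cap, 52 mm in diameter, 105 mm tall, about 0.16 kg, loose, standing upright. Origin: centre of its underside; z up to the cap. The cap is 27 mm in diameter and reaches from 89 to 105 mm above the origin; the shoulder slopes in below it, 48 mm wide at 74 mm and 29 mm at 89 mm.
- vial_a: Clear glass vial with a black screw cap, 27 mm in diameter, 95 mm tall, about 0.04 kg, loose, standing upright. Origin: centre of its underside; z up. Straight body 27 mm wide up to 86 mm above the origin, cap 24 mm wide above that. The like vials that stand in the blue rack belong there.
- vial_b: The second loose vial, the same as the first: clear glass, black screw cap, 27 mm in diameter, 95 mm tall, about 0.04 kg, standing upright. Origin: centre of its underside; z up.
- beaker: Open clear beaker, 55 mm in diameter, 66 mm tall, loose, standing on the bench among the vessels; not to be moved. Origin: centre of its underside.
Mind the look-alikes: they are no part of the job. Leave any purple look-alike of the bottle_small alone.

How it is judged:
By the outcome, as a careful person would: the job done as asked, in the order asked, and still so for the second after the job is handed in, with the robot touching nothing.
It also fails if it takes over 125 s, if anything falls off the work surface, if the arm or the gripper's body presses on something with over 40 N, if the wrist force passes 120 N, or if a joint passes its speed limit or range.

### The arm

A 6-joint arm with a two-finger parallel gripper is mounted at the origin on a cart in front of the work surface, level with it; the furniture and walls round the work are solid. World frame = base frame: x ahead of the robot, y to its left, z up, the work surface at z = 0. Lengths are in m, angles in rad, forces in N, time in s.
With the tool pointing down it reaches from about 0.25 to 0.725 m from the base axis. Payload 4 kg.
Tool frame: the origin (TCP) lies midway between the tips of the shut fingers; the grasp point (between the pads) lies 19 mm behind it; z points along the fingers, y is the line along which they close (so a half turn about z gives the same grasp; the last joint's range is limited). The gripper opens to 85 mm and grips with 20 to 120 N. Pads are 22 mm wide; open, the fingers measure 114 mm over their backs; the gripper's body (76 mm by 85 mm) begins 54 mm behind the grasp point. The pads swing forward as they close: fully open they stand 13 mm farther back than shut.
Start: joints at [-1.194, 0.241, 0.005, 1.335, 0, 1.571], TCP at [0.184, -0.465, 0.208] pointing down, gripper open.
Joint ranges: [-2.72, 2.72], [-1.05, 1.87], [-1.09, 1.28], [-1.99, 2.15], [-1.42, 1.44], [-3.14, 3.14]. Speed limits (rad/s): [2.79, 2.79, 3.14, 3.14, 3.14, 3.14].

### API

Orientations are given as a unit quaternion [x, y, z, w].
In Python, from workcell import get_obs, camera, job_done, silhouettes gives the robot as it stands. The module is installed in compiled form; this text tells all that it offers.
- The arm moves only by the tool drive_tool, never from a script. Its argument "increments" is a list of rows, each a list of 3 entries, a list of its own where there are three numbers: the shift along the world's x, y, z in mm, then the turn, a rotation vector about the world's x, y, z in degrees, then the opening, from 0 (shut) to 1 (fully open). A call has 1 to 8 rows; each row shifts and turns the commanded pose from where the row before left it; what a row does not reach is not made up. A row lasts 1/12 s, in which the tool goes at most 41.7 mm and 7.16 degrees, less where a joint would pass 70% of its speed; a pose out of reach is approached as far as the arm can. A call is refused whole if a number of a shift passes 41.7 or a number of a turn 7.16, either way. A call with a gripper value outside its range is refused whole. The fingers move at their own pace and stop on an object; the grip force is fixed at half the most. Time passes only in rows, so rows that do not move let the fingers close. It gives the time, the measured TCP pose, the force, the opening and the grip force at its end, in the units of the state.
- get_obs(): the state, without advancing time (a new reading comes with each control period).
- camera(name): name is "side" or "top"; returns a dict with "image" (384x512x3 uint8, red, green, blue), "K" (3x3 intrinsics, pixels), "view" (4x4, takes a point from world to camera coordinates). Camera axes: x right, y down, z forward; pixel columns grow to the right and rows downward; lengths in m; the calibration is good to about 2 mm. A picture is of the moment at which its call begins. There is no depth.
- job_done(): hands the job in; it is judged then, once.
Trained networks look in a picture, given as the dict that the camera call returned (one of the last four; its "shot" number tells which), for a name from the list of things; names that differ only in an ending like _2 or _b are one class to them, and where a whole thing is asked for, a point or a joint stands for the part that bears it (a point fixed in the world has none). Each returns a list of dicts, best first, with "conf" (0 to 1); they miss things now and then, are a little off and sometimes report something else, mostly with a low value. They report only what shows in the picture. A call takes as long as a camera call. They do not tell look-alikes from the thing itself.
- silhouettes(query, picture): "region" (384x512 bool, what is visible of it) and "bbox" ([left, top, right, bottom] in pixels, round what is visible of it).
The state is a dict: "clock": time; "joint_pos": joint angles; "joint_vel": joint speeds; "tau": joint torques, N m; "eef_pos": TCP position; "tool_rot": TCP orientation; "ft_force": force on the tool from outside, world axes, zero at the start; "ft_torque": the same for the moment, N m; "grip_width": finger opening in m; "grasp_force": force on a finger pad.
Only numpy, scipy, OpenCV 4.12 (cv2) and the standard library are available. Lean on these libraries where they do the work, as an engineer would, in place of code of your own. Each camera call takes 0.05 s, during which the arm holds its last target. There are 200 camera calls.

## Working session

There is one attempt and no reset: what is moved stays moved. The work goes in short steps, Python scripts to look and compute and a tool call to move; the robot and the scene stay as the last step left them, time stands still between calls to the robot, and variables do not carry over. Pictures are saved under pics/ and viewed, at most 14 in all, crops included, and the job is handed in when it is done.

Besides the shell and the picture viewer there is one more tool, called after "Call:" by a JSON object that holds its "api" and its "payload". drive_tool: Moves the arm, as the interface text tells. Its arguments: {"type":"object","properties":{"increments":{"type":"array"}},"required":["increments"]}

```bash
mkdir -p pics
cat > h.py <<'E'
import numpy as np, cv2
from workcell import get_obs, camera, job_done, silhouettes
def save(p,n): cv2.imwrite('pics/'+n, cv2.cvtColor(p['image'],cv2.COLOR_RGB2BGR))
def proj(p,X):
    X=np.atleast_2d(X); c=(p['view'][:3,:3]@X.T).T+p['view'][:3,3]
    u=(p['K']@c.T).T; return u[:,:2]/u[:,2:]
def onplane(p,uv,z):
    R=p['view'][:3,:3];t=p['view'][:3,3];C=-R.T@t
    d=R.T@np.linalg.inv(p['K'])@np.array([uv[0],uv[1],1.]); s=(z-C[2])/d[2]; return C+s*d
E
python3 - <<'E'
from h import *
o=get_obs(); print(o['clock'],o['eef_pos'],o['tool_rot'],o['grip_width'])
for n in('top','side'):
    p=camera(n); save(p,n+'0.png'); R=p['view'][:3,:3]; print(n,'C',-R.T@p['view'][:3,3],'fwd',R[2],'K',p['K'][0,0])
    for q in('bottle_large','bottle_small','vial_a','beaker','shaker','clamp_large','clamp_medium','clamp_small_a'):
        print(q,[(round(float(d['conf']),2),np.round(d['bbox']).tolist()) for d in silhouettes(q,p)])
E
```

```text
0.0 [ 0.18370325 -0.46426367  0.20740468] [ 9.82312273e-01  1.87246988e-01 -1.92932171e-04 -1.06168694e-03] 0.08565324541016577
top C [ 0.40628159 -0.06177658  1.25464616] fwd [ 0.09148081  0.00312368 -0.99580194] K 448.37119030074143
bottle_large [(0.65, [133.0, 192.0, 149.0, 206.0]), (0.61, [286.0, 216.0, 308.0, 241.0])]
bottle_small [(0.85, [264.0, 138.0, 283.0, 162.0]), (0.66, [288.0, 168.0, 306.0, 187.0]), (0.57, [244.0, 173.0, 263.0, 192.0]), (0.45, [137.0, 152.0, 159.0, 166.0])]
vial_a [(0.6, [337.0, 224.0, 355.0, 241.0]), (0.42, [387.0, 231.0, 407.0, 243.0])]
beaker [(0.86, [334.0, 167.0, 364.0, 192.0])]
shaker [(0.75, [135.0, 190.0, 152.0, 209.0]), (0.62, [284.0, 216.0, 308.0, 241.0])]
clamp_large [(0.86, [178.0, 188.0, 208.0, 216.0])]
clamp_medium [(0.92, [182.0, 150.0, 209.0, 172.0])]
clamp_small_a [(0.7, [132.0, 191.0, 148.0, 204.0]), (0.59, [138.0, 151.0, 156.0, 164.0])]
side C [0.093279   0.68082123 0.71685058] fwd [ 0.40487464 -0.69219005 -0.59745247] K 372.8726512132416
bottle_large [(0.91, [287.0, 173.0, 313.0, 218.0]), (0.58, [252.0, 171.0, 267.0, 204.0])]
bottle_small [(0.95, [231.0, 192.0, 252.0, 224.0]), (0.92, [220.0, 170.0, 236.0, 206.0]), (0.91, [254.0, 170.0, 268.0, 206.0])]
vial_a [(0.73, [332.0, 148.0, 343.0, 175.0]), (0.55, [314.0, 166.0, 322.0, 193.0])]
beaker [(0.81, [274.0, 159.0, 289.0, 184.0])]
shaker [(0.68, [120.0, 207.0, 276.0, 330.0])]
clamp_large [(0.96, [213.0, 218.0, 250.0, 254.0])]
clamp_medium [(0.98, [184.0, 203.0, 212.0, 233.0])]
clamp_small_a [(0.72, [151.0, 232.0, 173.0, 255.0]), (0.49, [184.0, 252.0, 203.0, 282.0])]
```

Run:
```python
import cv2
a=cv2.imread('pics/top0.png')[110:300,90:440]; cv2.imwrite('pics/t0c.png',cv2.resize(a,(770,418),interpolation=cv2.INTER_CUBIC))
a=cv2.imread('pics/side0.png')[130:340,110:370]; cv2.imwrite('pics/s0c.png',cv2.resize(a,(728,588),interpolation=cv2.INTER_CUBIC))
```

```text
(no output)
```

View pics/t0c.png

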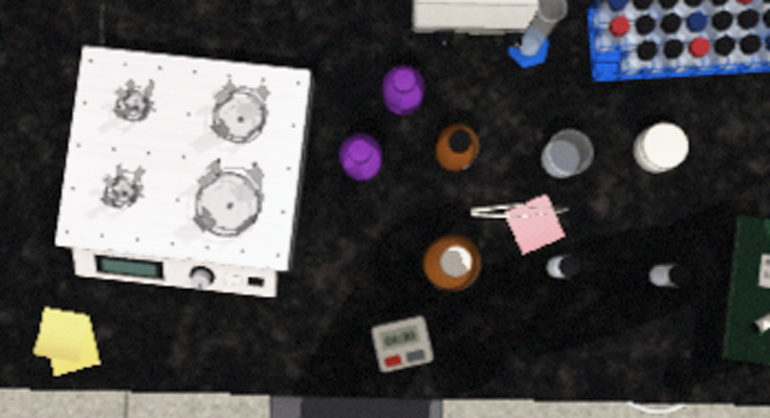

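View pics/s0c.png

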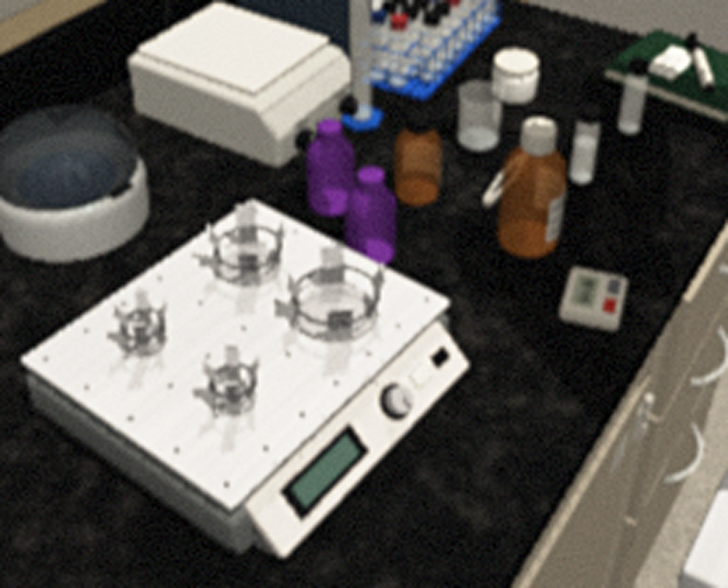

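The top view shows the brown bottles at crop (452,262) and (458,147), which is full-image (295,229) and (298,177). The vials are at (345,231) and (393,235), and the beaker is at (348,179). The purple look-alikes are at (273,150) and (254,182). The shaker is on the left with the large and medium clamps on its right side. The side view agrees.

```bash
cat >> h.py <<'E'
from scipy.optimize import least_squares
th=np.linspace(0,2*np.pi,72,endpoint=False)
PROF={'bottle_large':[(33.5,0),(33.5,92),(31,102),(18,123),(17.5,123),(17.5,145)],
'bottle_small':[(26,0),(26,66),(24,74),(14.5,89),(13.5,89),(13.5,105)],
'vial_a':[(13.5,0),(13.5,86),(12,86),(12,95)],'beaker':[(27.5,0),(27.5,66)]}
def cyl(name,x,y,z0=0):
    return np.vstack([np.c_[x+r/1e3*np.cos(th),y+r/1e3*np.sin(th),np.full(72,z0+h/1e3)] for r,h in PROF[name]])
def bb(p,X): u=proj(p,X); return np.r_[u.min(0),u.max(0)]
def fit(name,obs,x0,z0=0):  # obs: list of (picture,bbox)
    f=lambda v:np.concatenate([bb(p,cyl(name,v[0],v[1],z0))-b for p,b in obs])
    r=least_squares(f,x0,loss='soft_l1',f_scale=1.,x_scale=.01,diff_step=1e-4); return r.x,np.round(f(r.x),1)
def find(name,pics,guess,z0=0):
    obs=[]
    for p in pics:
        b0=bb(p,cyl(name,*guess,z0)); c0=(b0[:2]+b0[2:])/2
        ds=[(np.linalg.norm((np.array(d['bbox'])[:2]+np.array(d['bbox'])[2:])/2-c0),d) for d in silhouettes(name,p)]
        if ds:
            m,d=min(ds,key=lambda t:t[0])
            if m<14: obs.append((p,np.array(d['bbox'],float)))
    return fit(name,obs,guess,z0)+(len(obs),) if obs else None
E
python3 - <<'E'
from h import *
T=camera('top');S=camera('side')
for n,uv,h in [('bottle_large',(297,229),.145),('bottle_small',(298.5,174),.105),('vial_a',(347.5,231),.095),('vial_a',(395,235),.095),('beaker',(349,180),.06)]:
    g=onplane(T,uv,h)[:2]; r=find(n,[T,S],g); print(n,g.round(4),r[0].round(4) if r else r, r[1:] if r else '')
for uv in[(273,150),(254,182)]: print('purple',onplane(T,uv,.09).round(3))
print('balance',onplane(T,(306,120),.0).round(3),'tweezer',onplane(T,(304,206),0).round(3),onplane(T,(347,206),0).round(3),'jar',onplane(T,(391,177),.06).round(3))
# shaker
img=cv2.cvtColor(T['image'],cv2.COLOR_RGB2BGR)
cor=np.array([(83,46),(311,70),(290,270),(57,245)])/2.2+np.array([90,110])
L=np.array([(.1225,.14),(.1225,-.14),(-.1225,-.14),(-.1225,.14)])
P=np.array([onplane(T,c,.072)[:2] for c in cor]); print('corners',P.round(4).tolist())
U,_,Vt=np.linalg.svd((L-L.mean(0)).T@(P-P.mean(0))); R=(U@Vt).T
c=P.mean(0); yaw=np.arctan2(R[1,0],R[0,0]); print('shaker',c.round(4),'yaw',np.degrees(yaw),'res',((P-c)-L@R.T).round(4).tolist())
C={}
for p,nm in((T,'T'),(S,'S')):
  for q,fl,ht in(('clamp_large',82,44),('clamp_medium',67,44),('clamp_small_a',40,42)):
    for d in silhouettes(q,p):
        b=np.array(d['bbox'],float); m=(b[:2]+b[2:])/2
        print(nm,q,round(d['conf'],2),b,onplane(p,m,.072+.022).round(4)[:2])
for sx,sy in((1,1),(1,-1),(-1,1),(-1,-1)):
    w=c+R@np.array([sx*.0525,sy*.064]); print(sx,sy,w.round(4),proj(T,[*w,.094]).round(1),proj(S,[*w,.094]).round(1))
E
```

```text
bottle_large [ 0.4287 -0.1366] [ 0.4326 -0.1392] (array([-2.1, -1.2,  1.4,  0.5, -0.4, -3.1,  0.9,  3.5]), 2)
bottle_small [ 0.5715 -0.141 ] [ 0.5694 -0.1448] (array([-1. , -1.4,  0.9,  1.6]), 1)
vial_a [ 0.4274 -0.2702] [ 0.4291 -0.2763] (array([ 1.3, -0.9, -1.1,  0.9]), 1)
vial_a [ 0.4198 -0.3926] [ 0.4174 -0.4041] (array([-0.8,  1.4,  0.8, -1.2]), 1)
beaker [ 0.5647 -0.2798] [ 0.5669 -0.2801] (array([ 0. , -0.7, -0.5,  2.3, -0.3, -0.9,  0.2, -0.6]), 2)
purple [ 0.636 -0.074  0.09 ]
purple [ 0.55  -0.026  0.09 ]
balance [ 0.743 -0.167  0.   ] tweezer [ 0.496 -0.165  0.   ] [ 0.499 -0.286  0.   ] jar [ 0.575 -0.393  0.06 ]
corners [[0.683, 0.317], [0.6593, 0.0379], [0.4161, 0.0559], [0.4399, 0.336]]
shaker [0.5496 0.1867] yaw -4.640242521393158 res [[0.0, 0.0007], [-0.001, 0.0006], [-0.0, -0.0011], [0.0011, -0.0001]]
T clamp_large 0.85 [177.1 186.2 208.  217. ] [0.4948 0.1322]
T clamp_medium 0.94 [185.  150.9 210.  172.6] [0.5997 0.1231]
T clamp_small_a 0.69 [138.9 150.8 157.6 165. ] [0.6071 0.2526]
T clamp_small_a 0.52 [133.3 188.6 146.3 205.7] [0.5034 0.2698]
S clamp_large 0.76 [211.6 215.7 248.3 251.7] [0.4938 0.1257]
S clamp_large 0.52 [184.6 249.  201.1 281.6] [0.504  0.2561]
S clamp_medium 0.91 [185.5 203.7 210.2 232.8] [0.597  0.1219]
S clamp_small_a 0.52 [184.8 249.5 200.6 282.3] [0.5032 0.2577]
S clamp_small_a 0.5 [150.8 232.5 174.6 254.2] [0.6087 0.2397]
1 1 [0.6071 0.2462] [[150.7 158. ]] [[161.3 245.2]]
1 -1 [0.5967 0.1187] [[199.2 162.9]] [[198.7 217.6]]
-1 1 [0.5024 0.2547] [[145.6 197.7]] [[193.8 265.2]]
-1 -1 [0.4921 0.1272] [[194.5 202.7]] [[230.2 234.3]]
```

Run:
```python
from h import *
G={'bottle_large':[(.4326,-.139)],'bottle_small':[(.5694,-.1445)],'vial_a':[(.429,-.276),(.417,-.404)],'beaker':[(.567,-.28)]}
acc={}
for k in range(4):
    pics=[camera('top'),camera('side')]
    for n,gs in G.items():
        D=[silhouettes(n,p) for p in pics]
        for g in gs:
            for p,ds,v in zip(pics,D,'TS'):
                b0=bb(p,cyl(n,*g)); m=[(np.abs(np.array(d['bbox'])-b0).max(),d['bbox']) for d in ds]
                if m and min(m,key=lambda t:t[0])[0]<6: acc.setdefault((n,g),[]).append((p,np.array(min(m,key=lambda t:t[0])[1],float),v))
for (n,g),o in acc.items():
    print(n,fit(n,[(p,b) for p,b,_ in o],g)[0].round(4),{v:(fit(n,[(p,b) for p,b,w in o if w==v],g)[0].round(4).tolist(),sum(w==v for *_,w in o)) for v in 'TS' if any(w==v for *_,w in o)})
print(get_obs()['clock'])
```

```text
bottle_large [ 0.4296 -0.1383] {'T': ([0.4314, -0.1383], 4), 'S': ([0.4261, -0.1354], 4)}
bottle_small [ 0.5696 -0.1443] {'T': ([0.5701, -0.1444], 4), 'S': ([0.5678, -0.1429], 3)}
vial_a [ 0.4265 -0.2774] {'T': ([0.4253, -0.2762], 3), 'S': ([0.4283, -0.2825], 4)}
vial_a [ 0.4182 -0.4059] {'T': ([0.4181, -0.4059], 4), 'S': ([0.4185, -0.4064], 4)}
beaker [ 0.5678 -0.2802] {'T': ([0.5694, -0.2805], 4), 'S': ([0.5643, -0.2785], 4)}
3.8
```

Call:
{"api": "drive_tool", "payload": {"increments": [[[22,30,0],[0,0,6.84],1],[[22,30,0],[0,0,6.84],1],[[22,30,0],[0,0,6.84],1],[[22,30,0],[0,0,6.84],1],[[22,30,0],[0,0,6.84],1],[[22,30,0],[0,0,6.84],1],[[22,30,0],[0,0,6.84],1],[[22,30,0],[0,0,6.84],1]]}}

```text
clock: 4.47
eef_pos: [0.3607, -0.2234, 0.2086]
tool_rot: [0.785, 0.62, 0.0, 0.0]
ft_force: [0.9, 0.1, 0.2]
grip_width: 0.0854
grasp_force: 0.0
```

Call:
{"api": "drive_tool", "payload": {"increments": [[[22,30,0],[0,0,6.84],1],[[22,30,0],[0,0,6.84],1],[[13,13,0],[0,0,0],1],[[13,13,0],[0,0,0],1],[[0,0,0],[0,0,0],1],[[0,0,0],[0,0,0],1]]}}

```text
clock: 4.97
eef_pos: [0.4302, -0.1384, 0.2082]
tool_rot: [0.706, 0.708, -0.0, -0.0]
ft_force: [-0.4, -0.7, 0.5]
grip_width: 0.0857
grasp_force: 0.0
```

Call:
{"api": "drive_tool", "payload": {"increments": [[[0,0,-30],[0,0,0],1],[[0,0,-30],[0,0,0],1],[[0,0,-20],[0,0,0],1],[[0,0,-5],[0,0,0],1],[[0,0,0],[0,0,0],0],[[0,0,0],[0,0,0],0],[[0,0,0],[0,0,0],0],[[0,0,0],[0,0,0],0]]}}

```text
clock: 5.63
eef_pos: [0.4312, -0.1396, 0.1249]
tool_rot: [0.707, 0.707, 0.001, 0.001]
ft_force: [-0.5, 0.1, -0.4]
grip_width: 0.0386
grasp_force: 0.0
```

Call:
{"api": "drive_tool", "payload": {"increments": [[[0,0,0],[0,0,0],0],[[0,0,0],[0,0,0],0],[[0,0,0],[0,0,0],0],[[0,0,0],[0,0,0],0],[[0,0,0],[0,0,0],0],[[0,0,0],[0,0,0],0]]}}

```text
clock: 6.13
eef_pos: [0.43, -0.1389, 0.1233]
tool_rot: [0.707, 0.707, 0.0, 0.0]
ft_force: [0.0, 0.2, -1.3]
grip_width: 0.0001
grasp_force: 0.0
```

Run:
```python
from h import *
for n,c in(('top',(230,330,170,270)),('side',(250,350,130,230))):
    p=camera(n); im=cv2.cvtColor(p['image'],cv2.COLOR_RGB2BGR)
    a=im[c[2]:c[3],c[0]:c[1]]; cv2.imwrite(f'pics/{n}1.png',cv2.resize(a,(400,400),interpolation=cv2.INTER_CUBIC))
    print(proj(p,get_obs()['eef_pos']))
    print([(d['conf'],d['bbox']) for d in silhouettes('bottle_large',p)])
import numpy as np
cv2.imwrite('pics/c1.png',np.hstack([cv2.imread('pics/top1.png'),cv2.imread('pics/side1.png')]))
```

```text
[[297.31269468 228.69298655]]
[]
[[301.44236591 181.1805818 ]]
[(0.75, [286.3, 177.4, 309.8, 218.8]), (0.42, [312.5, 164.8, 322.7, 195.2])]
```

View pics/c1.png

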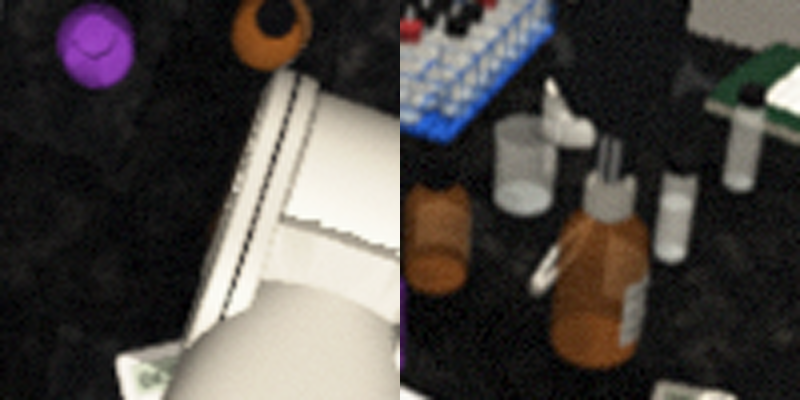

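The left half is filled by the arm. In the right half, the shut fingers are at crop (610,155), above or behind the cap at (608,195). The bottle still stands. I'll zoom in more and measure it again.

Run:
```python
from h import *
bs=[]
for k in range(4):
    p=camera('side'); bs+= [(p,np.array(d['bbox'])) for d in silhouettes('bottle_large',p)[:1]]
print(fit('bottle_large',bs,(.43,-.138)))
im=cv2.cvtColor(p['image'],cv2.COLOR_RGB2BGR).copy()
big=cv2.resize(im[120:230,240:380],None,fx=5.6,fy=5.4,interpolation=cv2.INTER_CUBIC)
def dot(X,c):
    u=proj(p,X)[0]; cv2.circle(big,(int((u[0]+.5-240)*5.6),int((u[1]+.5-120)*5.4)),3,c,-1)
dot([.43,-.139,.123],(0,0,255))
for h in(0,.123,.145): dot([.43,-.138,h],(0,255,0))
cv2.imwrite('pics/s2.png',big); print(get_obs()['eef_pos'])
```

```text
(array([ 0.42695197, -0.13757442]), array([ 0.9, -3.5, -0.5,  1. ,  1.8, -3.1, -1.8,  2. , -1.5, -5.2,  1. ,
        3.3]))
[ 0.42994629 -0.13893828  0.12328106]
```

View pics/s2.png

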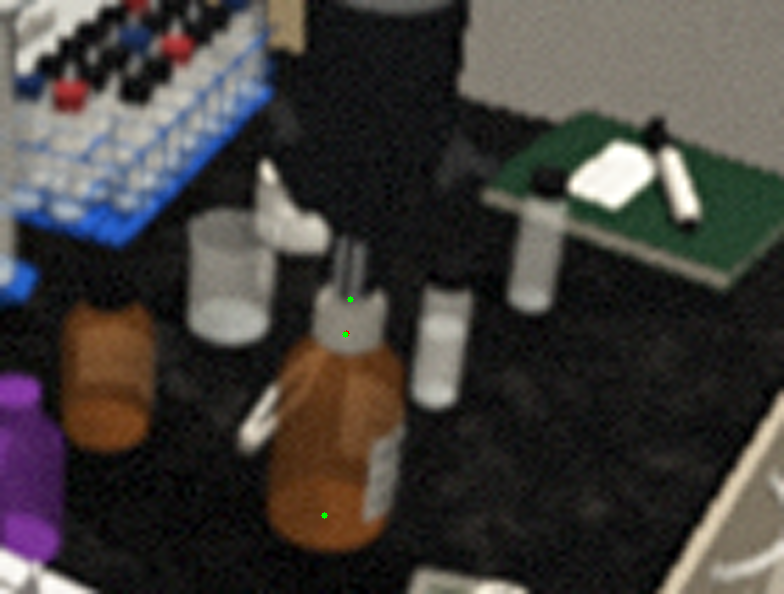

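The bottle still stands where I measured it, with its base centre at about (325,510) in the crop, yet the fingers met nothing. I'll go straight up and see where the finger tips really are.

Call:
{"api": "drive_tool", "payload": {"increments": [[[0,0,35],[0,0,0],0],[[0,0,35],[0,0,0],0],[[0,0,15],[0,0,0],0],[[0,0,0],[0,0,0],0],[[0,0,0],[0,0,0],0]]}}

```text
clock: 7.15
eef_pos: [0.4306, -0.1392, 0.2091]
tool_rot: [0.707, 0.707, 0.001, 0.001]
ft_force: [0.9, 0.7, -0.2]
grip_width: -0.0
grasp_force: 0.0
```

Run:
```python
from h import *
p=camera('side'); e=get_obs()['eef_pos']; print(e)
im=cv2.cvtColor(p['image'],cv2.COLOR_RGB2BGR); im=cv2.convertScaleAbs(im,alpha=1.8,beta=30)
big=cv2.resize(im[100:225,250:360],None,fx=4.8,fy=4.8,interpolation=cv2.INTER_CUBIC)
def dot(X,c):
    u=proj(p,X)[0]; cv2.circle(big,(int((u[0]+.5-250)*4.8),int((u[1]+.5-100)*4.8)),3,c,-1)
dot(e,(0,0,255))
for h in(0,.145): dot([.43,-.138,h],(0,255,0))
cv2.imwrite('pics/s3.png',big)
```

```text
[ 0.42973328 -0.13885271  0.20782066]
```

View pics/s3.png

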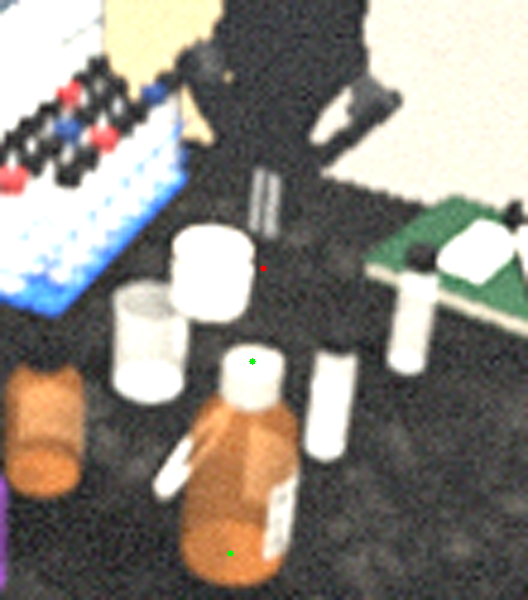

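The light finger bars end at (265,237), while the TCP projects to (263,268). The dark fingertip ends can't be made out against the black bench. I'll look at them over the white platform.

Call:
{"api": "drive_tool", "payload": {"increments": [[[2,41,0],[0,0,0],0],[[2,41,0],[0,0,0],0],[[2,41,0],[0,0,0],0],[[2,41,0],[0,0,0],0],[[2,41,0],[0,0,0],0],[[2,41,0],[0,0,0],0],[[2,41,0],[0,0,0],0],[[2,41,0],[0,0,0],0]]}}

```text
clock: 7.87
eef_pos: [0.4444, 0.1906, 0.2063]
tool_rot: [0.707, 0.707, -0.002, -0.001]
ft_force: [1.1, -0.8, 0.4]
grip_width: 0.0001
grasp_force: 0.0
```

Call:
{"api": "drive_tool", "payload": {"increments": [[[4,29,-15],[0,0,0],0],[[0,0,-20],[0,0,0],0],[[0,0,-10],[0,0,0],0],[[0,0,0],[0,0,0],0]]}}

```text
clock: 8.2
eef_pos: [0.4467, 0.2168, 0.159]
tool_rot: [0.707, 0.707, -0.004, -0.001]
ft_force: [-0.3, -1.1, 0.2]
grip_width: -0.0001
grasp_force: 0.0
```

Run:
```python
from h import *
p=camera('side'); t=camera('top'); save(t,'top4.png'); e=get_obs()['eef_pos']; print(e,proj(t,e))
im=cv2.cvtColor(p['image'],cv2.COLOR_RGB2BGR); im=cv2.convertScaleAbs(im,alpha=1.3,beta=20)
u=proj(p,e)[0]; a,b=int(u[0])-50,int(u[1])-60
big=cv2.resize(im[b:b+100,a:a+100],None,fx=5.6,fy=5.6,interpolation=cv2.INTER_CUBIC)
cv2.circle(big,(int((u[0]+.5-a)*5.6),int((u[1]+.5-b)*5.6)),3,(0,0,255),-1)
cv2.imwrite('pics/s4.png',big)
```

```text
[0.44900878 0.2168789  0.16231923] [[152.54115045 217.34686872]]
```

View pics/s4.png

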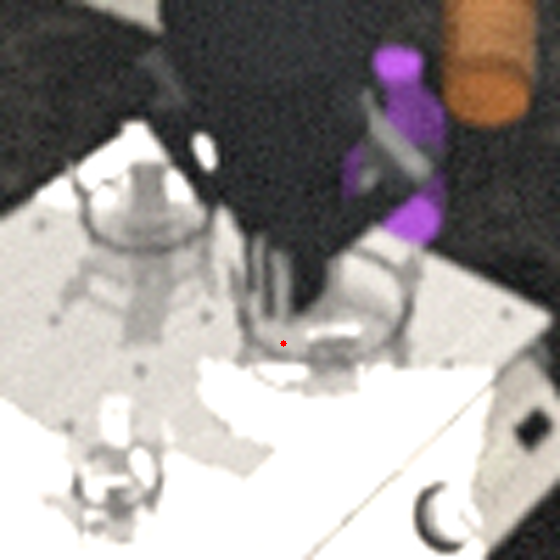

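The finger tips appear to end about 25 crop pixels above the projected TCP dot at (283,343). I'll touch the platform gently with the shut fingers to get the true tip height.

Call:
{"api": "drive_tool", "payload": {"increments": [[[0,0,-25],[0,0,0],0],[[0,0,-25],[0,0,0],0],[[0,0,-20],[0,0,0],0],[[0,0,-8],[0,0,0],0],[[0,0,0],[0,0,0],0],[[0,0,0],[0,0,0],0]]}}

```text
clock: 8.8
eef_pos: [0.4507, 0.2177, 0.0863]
tool_rot: [0.708, 0.707, 0.0, 0.0]
ft_force: [0.5, 0.4, 0.5]
grip_width: -0.0004
grasp_force: 0.0
```

Call:
{"api": "drive_tool", "payload": {"increments": [[[0,0,-2],[0,0,0],0],[[0,0,-2],[0,0,0],0],[[0,0,-2],[0,0,0],0],[[0,0,0],[0,0,0],0]]}}

```text
clock: 9.13
eef_pos: [0.4502, 0.2182, 0.0796]
tool_rot: [0.707, 0.707, 0.0, 0.0]
ft_force: [-0.4, 0.1, -0.1]
grip_width: 0.0001
grasp_force: 0.0
```

Call:
{"api": "drive_tool", "payload": {"increments": [[[0,0,-2],[0,0,0],0],[[0,0,-2],[0,0,0],0],[[0,0,0],[0,0,0],0]]}}

```text
clock: 9.38
eef_pos: [0.4497, 0.218, 0.0749]
tool_rot: [0.707, 0.707, -0.0, -0.0]
ft_force: [0.6, 0.1, 0.5]
grip_width: -0.0
grasp_force: 0.0
```

Call:
{"api": "drive_tool", "payload": {"increments": [[[0,0,-2],[0,0,0],0],[[0,0,-2],[0,0,0],0],[[0,0,0],[0,0,0],0]]}}

```text
clock: 9.63
eef_pos: [0.4496, 0.2179, 0.0708]
tool_rot: [0.707, 0.707, -0.0, -0.0]
ft_force: [-0.1, -0.5, 0.0]
grip_width: 0.0
grasp_force: 0.0
```

Call:
{"api": "drive_tool", "payload": {"increments": [[[0,0,-1],[0,0,0],0],[[0,0,-1],[0,0,0],0],[[0,0,0],[0,0,0],0]]}}

```text
clock: 9.88
eef_pos: [0.4499, 0.218, 0.0691]
tool_rot: [0.707, 0.707, -0.0, -0.0]
ft_force: [-0.3, -0.4, 0.3]
grip_width: 0.0003
grasp_force: 0.0
```

Call:
{"api": "drive_tool", "payload": {"increments": [[[0,0,-2],[0,0,0],0],[[0,0,-2],[0,0,0],0],[[0,0,0],[0,0,0],0]]}}

```text
clock: 10.13
eef_pos: [0.4497, 0.2179, 0.0649]
tool_rot: [0.707, 0.707, -0.0, -0.0]
ft_force: [0.1, 0.3, 0.8]
grip_width: 0.0001
grasp_force: 0.0
```

Call:
{"api": "drive_tool", "payload": {"increments": [[[0,0,-2],[0,0,0],0],[[0,0,-1],[0,0,0],0],[[0,0,0],[0,0,0],0]]}}

```text
clock: 10.38
eef_pos: [0.4498, 0.218, 0.062]
tool_rot: [0.707, 0.707, -0.0, -0.0]
ft_force: [0.5, -0.3, -0.0]
grip_width: 0.0
grasp_force: 0.0
```

Run:
```python
from h import *
p=camera('side'); e=get_obs()['eef_pos']; print(e,get_obs()['ft_force'])
im=cv2.cvtColor(p['image'],cv2.COLOR_RGB2BGR)
u=proj(p,e)[0]; a,b=int(u[0])-40,int(u[1])-50
big=cv2.resize(im[b:b+70,a:a+90],None,fx=8,fy=8,interpolation=cv2.INTER_CUBIC)
for X,c in((e,(0,0,255)),([e[0],e[1],.072],(0,255,0)),([e[0]+.0145,e[1]+.011,.072],(255,0,0))):
    v=proj(p,X)[0]; cv2.circle(big,(int((v[0]+.5-a)*8),int((v[1]+.5-b)*8)),3,c,-1)
cv2.imwrite('pics/s5.png',big)
```

```text
[0.44984776 0.21801744 0.06213009] [ 0.31934921 -0.0939556   0.9068721 ]
```

View pics/s5.png

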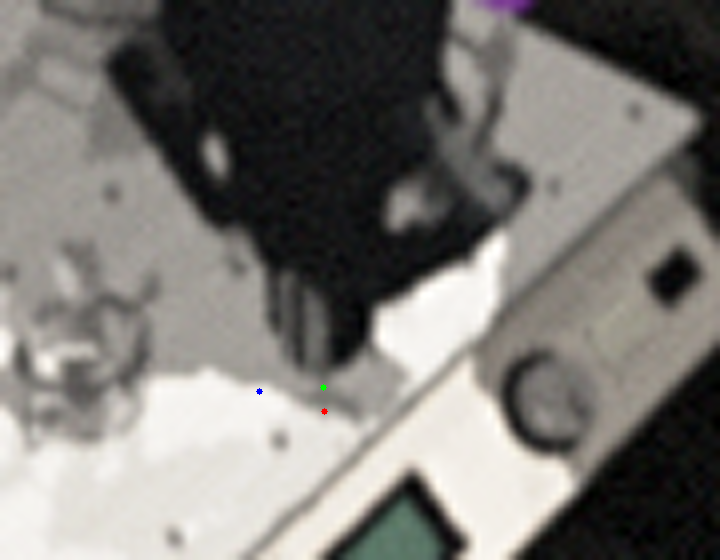

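The closed tips show at (315,370), a few mm above the platform point at (322,387). So the real tips sit about 15 mm above the reported TCP. I'll keep going down to contact.

Call:
{"api": "drive_tool", "payload": {"increments": [[[0,0,-2],[0,0,0],0],[[0,0,-1],[0,0,0],0],[[0,0,0],[0,0,0],0]]}}

```text
clock: 10.68
eef_pos: [0.4498, 0.218, 0.059]
tool_rot: [0.707, 0.707, -0.0, -0.0]
ft_force: [0.5, -0.6, -0.6]
grip_width: -0.0
grasp_force: 0.0
```

Call:
{"api": "drive_tool", "payload": {"increments": [[[0,0,-1.5],[0,0,0],0],[[0,0,0],[0,0,0],0]]}}

```text
clock: 10.85
eef_pos: [0.4498, 0.218, 0.0575]
tool_rot: [0.707, 0.707, -0.0, -0.0]
ft_force: [-0.7, 0.3, 0.2]
grip_width: -0.0003
grasp_force: 0.0
```

Call:
{"api": "drive_tool", "payload": {"increments": [[[0,0,-1.5],[0,0,0],0],[[0,0,0],[0,0,0],0]]}}

```text
clock: 11.02
eef_pos: [0.4499, 0.218, 0.0561]
tool_rot: [0.707, 0.707, -0.0, -0.0]
ft_force: [1.2, -0.3, -0.3]
grip_width: 0.0002
grasp_force: 0.0
```

Call:
{"api": "drive_tool", "payload": {"increments": [[[0,0,-1.5],[0,0,0],0],[[0,0,0],[0,0,0],0]]}}

```text
clock: 11.18
eef_pos: [0.4498, 0.218, 0.0546]
tool_rot: [0.707, 0.707, -0.0, -0.0]
ft_force: [0.2, -0.4, -0.9]
grip_width: -0.0001
grasp_force: 0.0
```

Call:
{"api": "drive_tool", "payload": {"increments": [[[0,0,-1.5],[0,0,0],0],[[0,0,0],[0,0,0],0]]}}

```text
clock: 11.35
eef_pos: [0.4498, 0.218, 0.0531]
tool_rot: [0.707, 0.707, -0.0, -0.0]
ft_force: [-0.2, -0.3, 0.3]
grip_width: -0.0004
grasp_force: 0.0
```

Call:
{"api": "drive_tool", "payload": {"increments": [[[0,0,-1.5],[0,0,0],0],[[0,0,0],[0,0,0],0]]}}

```text
clock: 11.52
eef_pos: [0.4498, 0.218, 0.0516]
tool_rot: [0.707, 0.707, -0.0, -0.0]
ft_force: [0.3, 0.2, 0.0]
grip_width: -0.0001
grasp_force: 0.0
```

Call:
{"api": "drive_tool", "payload": {"increments": [[[0,0,-1],[0,0,0],0],[[0,0,0],[0,0,0],0]]}}

```text
clock: 11.68
eef_pos: [0.4499, 0.218, 0.0506]
tool_rot: [0.707, 0.707, -0.0, -0.0]
ft_force: [-0.5, 0.6, 0.3]
grip_width: -0.0001
grasp_force: 0.0
```

Call:
{"api": "drive_tool", "payload": {"increments": [[[0,0,-1.5],[0,0,0],0],[[0,0,0],[0,0,0],0]]}}

```text
clock: 11.85
eef_pos: [0.45, 0.2181, 0.0492]
tool_rot: [0.707, 0.707, 0.0, -0.0]
ft_force: [-0.0, 0.5, 0.1]
grip_width: -0.0003
grasp_force: 0.0
```

Call:
{"api": "drive_tool", "payload": {"increments": [[[0,0,-1.5],[0,0,0],0],[[0,0,0],[0,0,0],0]]}}

```text
clock: 12.02
eef_pos: [0.4501, 0.2181, 0.049]
tool_rot: [0.707, 0.707, 0.0, 0.0]
ft_force: [-2.5, -2.0, 9.3]
grip_width: 0.0
grasp_force: 4.5
```

Run:
```python
from h import *
p=camera('side'); o=get_obs(); e=o['eef_pos']; print(e,o['ft_force'])
im=cv2.cvtColor(p['image'],cv2.COLOR_RGB2BGR)
u=proj(p,e)[0]; a,b=int(u[0])-40,int(u[1])-50
big=cv2.resize(im[b:b+70,a:a+90],None,fx=8,fy=8,interpolation=cv2.INTER_CUBIC)
for X,c in((e,(0,0,255)),([e[0],e[1],.072],(0,255,0))):
    v=proj(p,X)[0]; cv2.circle(big,(int((v[0]+.5-a)*8),int((v[1]+.5-b)*8)),3,c,-1)
cv2.imwrite('pics/s6.png',big)
```

```text
[0.45009885 0.21812807 0.04905437] [-3.03358776 -1.03588562  8.38748547]
```

View pics/s6.png

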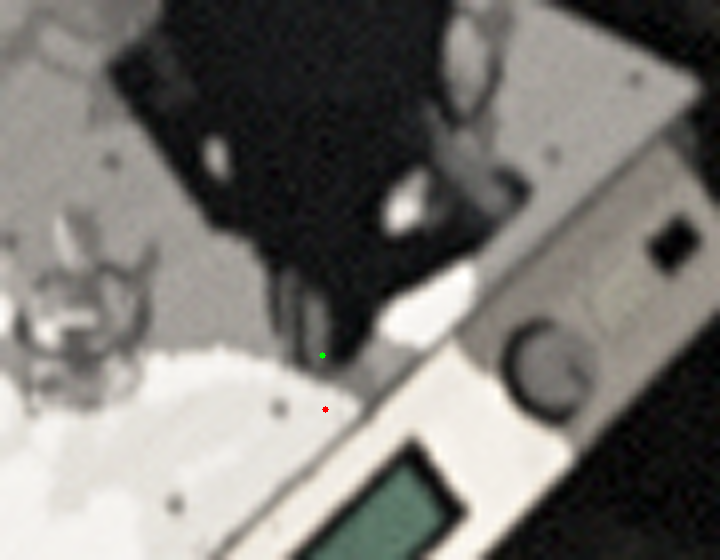

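Contact comes at a reported z of 0.049 on the 72 mm platform. The finger tips are therefore 23 mm above the reported TCP, with xy consistent. I'll correct by -23 mm in z and go back to the large bottle.

Call:
{"api": "drive_tool", "payload": {"increments": [[[0,0,40],[0,0,0],0.5],[[0,0,40],[0,0,0],1],[[0,0,40],[0,0,0],1],[[0,0,35],[0,0,0],1],[[-4,-40,0],[0,0,0],1],[[-4,-40,0],[0,0,0],1],[[-4,-40,0],[0,0,0],1],[[-4,-40,0],[0,0,0],1]]}}

```text
clock: 12.73
eef_pos: [0.4336, 0.0569, 0.2032]
tool_rot: [0.707, 0.708, 0.0, 0.0]
ft_force: [0.6, -0.0, 0.7]
grip_width: 0.0852
grasp_force: 0.0
```

Call:
{"api": "drive_tool", "payload": {"increments": [[[-4,-40,0],[0,0,0],1],[[0,-40,0],[0,0,0],1],[[0,-40,0],[0,0,0],1],[[0,-40,0],[0,0,0],1],[[0,-36,0],[0,0,0],1],[[0,0,0],[0,0,0],1],[[0,0,0],[0,0,0],1]]}}

```text
clock: 13.32
eef_pos: [0.4296, -0.1397, 0.2026]
tool_rot: [0.709, 0.705, 0.0, -0.0]
ft_force: [0.1, 0.5, 0.2]
grip_width: 0.0857
grasp_force: 0.0
```

Now down by 103 mm to a reported z of 0.099, then close.

Call:
{"api": "drive_tool", "payload": {"increments": [[[0,1,-35],[0,0,0],1],[[0,0,-35],[0,0,0],1],[[0,0,-25],[0,0,0],1],[[0,0,-8.5],[0,0,0],1],[[0,0,0],[0,0,0],0.5],[[0,0,0],[0,0,0],0],[[0,0,0],[0,0,0],0],[[0,0,0],[0,0,0],0]]}}

```text
clock: 13.98
eef_pos: [0.4317, -0.1371, 0.1012]
tool_rot: [0.707, 0.707, 0.001, 0.002]
ft_force: [0.9, 0.4, 1.7]
grip_width: 0.0385
grasp_force: 0.8
```

Call:
{"api": "drive_tool", "payload": {"increments": [[[0,0,0],[0,0,0],0],[[0,0,0],[0,0,0],0],[[0,0,0],[0,0,0],0],[[0,0,0],[0,0,0],0]]}}

```text
clock: 14.32
eef_pos: [0.4314, -0.1373, 0.1014]
tool_rot: [0.707, 0.707, 0.001, 0.002]
ft_force: [-1.3, -0.0, 5.5]
grip_width: 0.0334
grasp_force: 59.1
```

Call:
{"api": "drive_tool", "payload": {"increments": [[[0,0,10],[0,0,0],0],[[0,0,25],[0,0,0],0],[[0,0,35],[0,0,0],0],[[0,0,35],[0,0,0],0],[[0,0,32],[0,0,0],0],[[0,0,0],[0,0,0],0]]}}

```text
clock: 14.82
eef_pos: [0.4337, -0.1381, 0.2437]
tool_rot: [0.707, 0.707, 0.003, 0.006]
ft_force: [1.4, -0.2, -1.6]
grip_width: 0.0332
grasp_force: 60.9
```

Run:
```python
from h import *
o=get_obs(); e=o['eef_pos']; print(e,o['ft_force'],o['grip_width'])
obs=[]
for k in range(3):
    p=camera('side'); obs+=[(p,np.array(d['bbox'])) for d in silhouettes('bottle_large',p)[:1]]
print([b for _,b in obs])
for z0 in(.12,.13,.135,.14,.145): print(z0,fit('bottle_large',obs,e[:2],z0))
save(p,'s7.png'); b=obs[0][1].astype(int)
im=cv2.imread('pics/s7.png')[max(b[1]-20,0):b[3]+20,b[0]-40:b[2]+40]; cv2.imwrite('pics/s7c.png',cv2.resize(im,None,fx=4,fy=4,interpolation=cv2.INTER_CUBIC))
```

```text
[ 0.43372938 -0.13814501  0.24368734] [ 1.40212885 -0.22390823 -1.58198024] 0.033204804840067645
[array([289.9, 124.5, 317.9, 177.8]), array([291. , 130. , 317.8, 181. ]), array([291.7, 130.8, 316.9, 181.2])]
0.12 (array([ 0.44461462, -0.17581862]), array([ 1. ,  2.2, -0.3,  3.2, -0.1, -3.3, -0.2,  0. , -0.8, -4.1,  0.7,
       -0.2]))
0.13 (array([ 0.43907735, -0.16166864]), array([ 0.7,  1.2, -0.1,  3.3, -0.4, -4.3, -0. ,  0.1, -1.1, -5.1,  0.9,
       -0.1]))
0.135 (array([ 0.43623876, -0.1544211 ]), array([ 0.6,  0.8, -0. ,  3.3, -0.5, -4.7,  0.1,  0.1, -1.2, -5.5,  1. ,
       -0.1]))
0.14 (array([ 0.43330264, -0.14696194]), array([ 0.4,  0.3,  0.1,  3.4, -0.7, -5.2,  0.2,  0.2, -1.4, -6. ,  1.1,
        0. ]))
0.145 (array([ 0.4302729 , -0.13931207]), array([ 0.3, -0. ,  0.2,  3.6, -0.8, -5.5,  0.3,  0.4, -1.5, -6.3,  1.2,
        0.2]))
```

View pics/s7c.png

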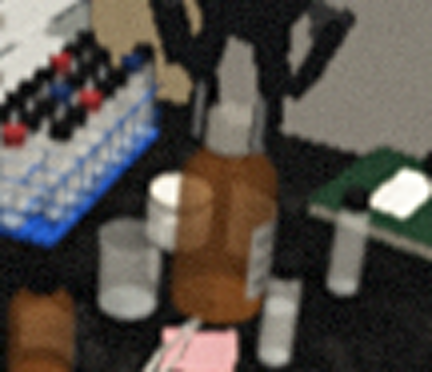

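The bottle hangs upright in the gripper, with its underside at about z = 0.14 and clear of everything. I'll carry it to the large clamp at (0.4925, 0.127).

Call:
{"api": "drive_tool", "payload": {"increments": [[[7,32,0],[0,0,0],0],[[7,33,0],[0,0,0],0],[[7,33,0],[0,0,0],0],[[7,33,0],[0,0,0],0],[[7,33,0],[0,0,0],0],[[7,33,0],[0,0,0],0],[[7,33,0],[0,0,0],0],[[7,33,0],[0,0,0],0]]}}

```text
clock: 15.78
eef_pos: [0.4851, 0.1275, 0.2346]
tool_rot: [0.707, 0.707, -0.001, -0.001]
ft_force: [0.3, 0.1, -3.8]
grip_width: 0.0332
grasp_force: 60.6
```

Call:
{"api": "drive_tool", "payload": {"increments": [[[3,2,0],[0,0,0],0],[[0,0,0],[0,0,0],0],[[0,0,0],[0,0,0],0],[[0,0,0],[0,0,0],0]]}}

```text
clock: 16.12
eef_pos: [0.4882, 0.1271, 0.2354]
tool_rot: [0.708, 0.707, -0.001, -0.0]
ft_force: [-0.3, 0.5, -3.8]
grip_width: 0.0332
grasp_force: 60.7
```

Run:
```python
from h import *
o=get_obs(); e=o['eef_pos']; print(e,o['tool_rot'],o['ft_force'],o['grip_width'])
for k in range(2):
    p=camera('side')
    for q in('bottle_large','clamp_large'):
        print(q,[(round(d['conf'],2),d['bbox']) for d in silhouettes(q,p)[:1]])
    print('pred',bb(p,cyl('bottle_large',e[0],e[1],e[2]-.1014)).round(1))
```

```text
[0.4882003  0.12708326 0.23539448] [ 7.07502703e-01  7.06709564e-01 -1.14459206e-03 -4.55211719e-04] [-0.34675144  0.52393893 -3.82843196] 0.03316825917005125
bottle_large [(0.61, [219.2, 167.6, 248.2, 228.3])]
clamp_large [(0.65, [186.0, 204.9, 211.7, 232.1])]
pred [215.4 167.  245.3 231.9]
bottle_large [(0.64, [217.0, 168.7, 246.2, 229.3])]
clamp_large [(0.57, [210.6, 223.0, 249.1, 252.1])]
pred [215.4 167.  245.3 231.9]
```

Call:
{"api": "drive_tool", "payload": {"increments": [[[4.5,1,0],[0,0,0],0],[[0,0,-15],[0,0,0],0],[[0,0,-15],[0,0,0],0],[[0,0,-5],[0,0,0],0],[[0,0,0],[0,0,0],0]]}}

```text
clock: 16.83
eef_pos: [0.4935, 0.129, 0.2004]
tool_rot: [0.707, 0.707, -0.0, -0.0]
ft_force: [0.9, 0.2, -2.7]
grip_width: 0.0333
grasp_force: 60.7
```

Call:
{"api": "drive_tool", "payload": {"increments": [[[0,0,-5],[0,0,0],0],[[0,0,-5],[0,0,0],0],[[0,0,-3],[0,0,0],0],[[0,0,0],[0,0,0],0]]}}

```text
clock: 17.17
eef_pos: [0.4939, 0.1291, 0.1884]
tool_rot: [0.707, 0.707, 0.0, 0.0]
ft_force: [1.3, 1.1, -2.3]
grip_width: 0.0331
grasp_force: 60.9
```

Call:
{"api": "drive_tool", "payload": {"increments": [[[0,0,-4],[0,0,0],0],[[0,0,-3],[0,0,0],0],[[0,0,0],[0,0,0],0]]}}

```text
clock: 17.42
eef_pos: [0.4936, 0.1291, 0.1809]
tool_rot: [0.707, 0.707, 0.0, 0.0]
ft_force: [1.7, 0.1, -0.6]
grip_width: 0.0331
grasp_force: 60.9
```

Call:
{"api": "drive_tool", "payload": {"increments": [[[0,0,-2],[0,0,0],0],[[0,0,-2],[0,0,0],0],[[0,0,0],[0,0,0],0]]}}

```text
clock: 17.67
eef_pos: [0.4935, 0.1291, 0.1769]
tool_rot: [0.707, 0.707, -0.0, 0.0]
ft_force: [0.8, 0.3, -0.2]
grip_width: 0.0331
grasp_force: 61.1
```

Call:
{"api": "drive_tool", "payload": {"increments": [[[0,0,-1.5],[0,0,0],0],[[0,0,0],[0,0,0],0]]}}

```text
clock: 17.83
eef_pos: [0.4936, 0.1292, 0.1765]
tool_rot: [0.707, 0.707, 0.0, 0.0]
ft_force: [0.2, 0.9, 4.3]
grip_width: 0.0332
grasp_force: 61.8
```

Call:
{"api": "drive_tool", "payload": {"increments": [[[0,0,-1.5],[0,0,0],0],[[0,0,0],[0,0,0],0]]}}

```text
clock: 18.0
eef_pos: [0.4937, 0.1294, 0.1764]
tool_rot: [0.707, 0.707, 0.001, 0.0]
ft_force: [-3.0, -0.6, 11.5]
grip_width: 0.0331
grasp_force: 62.5
```

Call:
{"api": "drive_tool", "payload": {"increments": [[[0,0,-1.5],[0,0,0],0],[[0,0,0],[0,0,0],0]]}}

```text
clock: 18.17
eef_pos: [0.4937, 0.1295, 0.1764]
tool_rot: [0.707, 0.707, 0.002, 0.001]
ft_force: [-6.1, -1.0, 19.1]
grip_width: 0.0335
grasp_force: 63.3
```

It seated exactly at the computed height. I'll relax the push, release and rise.

Call:
{"api": "drive_tool", "payload": {"increments": [[[0,0,3.5],[0,0,0],0],[[0,0,0],[0,0,0],0.7],[[0,0,0],[0,0,0],0.7],[[0,0,0],[0,0,0],0.7],[[0,0,0],[0,0,0],0.7],[[0,0,20],[0,0,0],0.8],[[0,0,35],[0,0,0],1]]}}

```text
clock: 18.75
eef_pos: [0.4905, 0.1282, 0.2274]
tool_rot: [0.707, 0.707, -0.005, -0.003]
ft_force: [1.1, 0.4, 0.0]
grip_width: 0.0786
grasp_force: 0.0
```

Run:
```python
from h import *
o=get_obs(); e=o['eef_pos']; print(e,o['ft_force'],o['grip_width'])
for k in range(3):
    p=camera('side'); print([(round(d['conf'],2),d['bbox']) for d in silhouettes('bottle_large',p)[:1]], bb(p,cyl('bottle_large',.4925,.1275,.075)).round(1))
acc=[]
for k in range(4):
    for v in('top','side'):
        p=camera(v)
        if v=='top' and k==0: save(p,'top8.png')
        for n,g in(('bottle_small',(.5696,-.1443)),('vial_a',(.4265,-.277)),('vial_a',(.4182,-.406))):
            b0=bb(p,cyl(n,*g)); m=[(np.abs(np.array(d['bbox'])-b0).max(),d['bbox']) for d in silhouettes(n,p)]
            if m and min(m,key=lambda t:t[0])[0]<6: acc.append((n,g,v,p,np.array(min(m,key=lambda t:t[0])[1],float)))
for n,g in(('bottle_small',(.5696,-.1443)),('vial_a',(.4265,-.277)),('vial_a',(.4182,-.406))):
    for v in('T','S'):
        o=[(p,b) for a,gg,w,p,b in acc if gg==g and w[0].upper()==v]
        if o: print(n,v,len(o),fit(n,o,g)[0].round(4))
```

```text
[0.49051097 0.12823374 0.2273989 ] [1.06292621 0.3692705  0.01600541] 0.07855846771104631
[(0.81, [216.3, 188.9, 245.0, 248.4])] [214.9 188.4 243.6 249.5]
[] [214.9 188.4 243.6 249.5]
[(0.8, [217.2, 190.0, 243.2, 243.9])] [214.9 188.4 243.6 249.5]
bottle_small T 4 [ 0.5715 -0.1491]
bottle_small S 4 [ 0.5647 -0.1455]
vial_a T 2 [ 0.4251 -0.2789]
vial_a S 4 [ 0.4299 -0.2789]
vial_a T 3 [ 0.4191 -0.4058]
vial_a S 4 [ 0.4195 -0.4077]
```

Call:
{"api": "drive_tool", "payload": {"increments": [[[9,-34,0],[0,0,0],1],[[10,-34,0],[0,0,0],1],[[10,-34,0],[0,0,0],1],[[10,-34,0],[0,0,0],1],[[10,-34,0],[0,0,0],1],[[10,-34,-15],[0,0,0],1],[[10,-34,-20],[0,0,0],1],[[10,-34,-20],[0,0,0],1]]}}

```text
clock: 21.32
eef_pos: [0.5734, -0.1448, 0.1764]
tool_rot: [0.707, 0.707, 0.001, 0.001]
ft_force: [-0.8, 0.7, 0.5]
grip_width: 0.0855
grasp_force: 0.0
```

Call:
{"api": "drive_tool", "payload": {"increments": [[[0,-2,-20],[0,0,0],1],[[0,0,-20],[0,0,0],1],[[0,0,0],[0,0,0],1],[[0,0,0],[0,0,0],1]]}}

```text
clock: 21.65
eef_pos: [0.5714, -0.1448, 0.1352]
tool_rot: [0.707, 0.707, -0.001, -0.001]
ft_force: [-0.4, 0.6, 0.0]
grip_width: 0.0853
grasp_force: 0.0
```

Call:
{"api": "drive_tool", "payload": {"increments": [[[-1,-0.5,-35],[0,0,0],1],[[0,0,-35],[0,0,0],1],[[0,0,-30],[0,0,0],1],[[0,0,-16],[0,0,0],1],[[0,0,0],[0,0,0],0.7],[[0,0,0],[0,0,0],0],[[0,0,0],[0,0,0],0],[[0,0,0],[0,0,0],0]]}}

```text
clock: 22.32
eef_pos: [0.5738, -0.1457, 0.0235]
tool_rot: [0.707, 0.707, 0.001, 0.002]
ft_force: [-0.9, 0.5, 0.9]
grip_width: 0.0492
grasp_force: 62.6
```

Call:
{"api": "drive_tool", "payload": {"increments": [[[0,0,0],[0,0,0],0],[[0,0,0],[0,0,0],0],[[0,0,0],[0,0,0],0]]}}

```text
clock: 22.57
eef_pos: [0.5738, -0.1458, 0.0235]
tool_rot: [0.707, 0.707, 0.002, 0.002]
ft_force: [-0.3, 0.3, 6.7]
grip_width: 0.0491
grasp_force: 63.0
```

Call:
{"api": "drive_tool", "payload": {"increments": [[[0,0,12],[0,0,0],0],[[0,0,30],[0,0,0],0],[[0,0,35],[0,0,0],0],[[0,0,35],[0,0,0],0],[[0,0,28],[0,0,0],0],[[0,0,0],[0,0,0],0]]}}

```text
clock: 23.07
eef_pos: [0.576, -0.1466, 0.169]
tool_rot: [0.707, 0.707, 0.004, 0.006]
ft_force: [1.1, -1.1, -1.2]
grip_width: 0.0488
grasp_force: 62.8
```

Run:
```python
from h import *
o=get_obs(); e=o['eef_pos']; print(e,o['tool_rot'],o['ft_force'],o['grip_width'])
for k in range(2):
    p=camera('side')
    print([(round(d['conf'],2),d['bbox']) for d in silhouettes('bottle_small',p)], bb(p,cyl('bottle_small',e[0],e[1],e[2]-.0235)).round(1))
```

```text
[ 0.57604019 -0.14656776  0.16896309] [0.70715285 0.70702171 0.00378541 0.00638987] [ 1.12883352 -1.07193766 -1.18420798] 0.048757950685769845
[(0.8, [221.8, 171.7, 236.5, 188.7]), (0.63, [253.2, 125.5, 269.9, 163.9]), (0.54, [237.3, 189.2, 252.2, 225.3]), (0.46, [150.3, 232.4, 172.3, 258.8])] [250.2 124.2 268.6 163.2]
[(0.77, [234.1, 190.8, 251.0, 226.5]), (0.71, [251.1, 126.5, 270.4, 166.8]), (0.19, [215.4, 189.8, 242.7, 241.6])] [250.2 124.2 268.6 163.2]
```

Call:
{"api": "drive_tool", "payload": {"increments": [[[3,33,0],[0,0,0],0],[[3,33,0],[0,0,0],0],[[3,33,0],[0,0,0],0],[[3,33,0],[0,0,0],0],[[3,33,0],[0,0,0],0],[[3,33,0],[0,0,0],0],[[3,33,0],[0,0,0],0],[[2,33,0],[0,0,0],0]]}}

```text
clock: 23.93
eef_pos: [0.5931, 0.1199, 0.1578]
tool_rot: [0.707, 0.707, -0.002, -0.001]
ft_force: [-0.1, 0.6, -1.7]
grip_width: 0.049
grasp_force: 62.7
```

Call:
{"api": "drive_tool", "payload": {"increments": [[[0,1,0],[0,0,0],0],[[0,0,0],[0,0,0],0],[[0,0,0],[0,0,0],0]]}}

```text
clock: 24.18
eef_pos: [0.5933, 0.1193, 0.1584]
tool_rot: [0.707, 0.707, -0.002, -0.001]
ft_force: [-1.1, -1.3, -2.1]
grip_width: 0.0493
grasp_force: 62.7
```

Run:
```python
from h import *
o=get_obs(); e=o['eef_pos']; print(e,o['tool_rot'],o['ft_force'],o['grip_width'])
for k in range(3):
    p=camera('side')
    D=[d['bbox'] for d in silhouettes('bottle_small',p)]; P=bb(p,cyl('bottle_small',e[0],e[1],e[2]-.0235))
    print(min(D,key=lambda b:np.abs(np.array(b)-P).sum()),P.round(1),'clamp',[(round(d['conf'],2),d['bbox']) for d in silhouettes('clamp_medium',p)[:1]])
```

```text
[0.59332079 0.11929233 0.15842014] [ 0.70695393  0.70725712 -0.00170222 -0.00077653] [-1.13171518 -1.2577663  -2.09404584] 0.04929533359672498
[184.2, 168.8, 211.7, 212.2] [185.6 167.5 208.9 212.2] clamp [(0.96, [191.1, 212.5, 209.7, 233.0])]
[220.0, 170.5, 238.9, 188.9] [185.6 167.5 208.9 212.2] clamp [(0.96, [185.1, 207.8, 210.3, 232.0])]
[186.7, 167.2, 209.3, 209.5] [185.6 167.5 208.9 212.2] clamp [(0.83, [184.4, 207.5, 210.6, 232.4])]
```

Call:
{"api": "drive_tool", "payload": {"increments": [[[3.5,0.5,0],[0,0,0],0],[[0,0,-12],[0,0,0],0],[[0,0,-10],[0,0,0],0],[[0,0,-6],[0,0,0],0],[[0,0,-5],[0,0,0],0],[[0,0,-5],[0,0,0],0],[[0,0,0],[0,0,0],0]]}}

```text
clock: 25.22
eef_pos: [0.5977, 0.1196, 0.1217]
tool_rot: [0.707, 0.707, -0.001, 0.0]
ft_force: [0.0, -1.5, -1.9]
grip_width: 0.0493
grasp_force: 62.7
```

Call:
{"api": "drive_tool", "payload": {"increments": [[[0,0,-5],[0,0,0],0],[[0,0,-5],[0,0,0],0],[[0,0,-5],[0,0,0],0],[[0,0,0],[0,0,0],0]]}}

```text
clock: 25.55
eef_pos: [0.5976, 0.1198, 0.1062]
tool_rot: [0.707, 0.707, -0.001, -0.0]
ft_force: [0.3, -0.8, -2.5]
grip_width: 0.0494
grasp_force: 62.6
```

Call:
{"api": "drive_tool", "payload": {"increments": [[[0,0,-4],[0,0,0],0],[[0,0,-3],[0,0,0],0],[[0,0,0],[0,0,0],0]]}}

```text
clock: 25.8
eef_pos: [0.5977, 0.1198, 0.0994]
tool_rot: [0.707, 0.707, -0.001, -0.0]
ft_force: [-0.1, -1.9, -1.8]
grip_width: 0.0493
grasp_force: 62.7
```

Call:
{"api": "drive_tool", "payload": {"increments": [[[0,0,-1.5],[0,0,0],0],[[0,0,0],[0,0,0],0]]}}

```text
clock: 25.97
eef_pos: [0.5978, 0.1199, 0.0987]
tool_rot: [0.707, 0.707, -0.0, 0.0]
ft_force: [-1.7, -2.7, 1.0]
grip_width: 0.0494
grasp_force: 63.0
```

Call:
{"api": "drive_tool", "payload": {"increments": [[[0,0,-1.5],[0,0,0],0],[[0,0,0],[0,0,0],0]]}}

```text
clock: 26.13
eef_pos: [0.5978, 0.1199, 0.0986]
tool_rot: [0.707, 0.707, 0.0, 0.0]
ft_force: [-4.1, -3.7, 7.6]
grip_width: 0.0496
grasp_force: 63.7
```

Call:
{"api": "drive_tool", "payload": {"increments": [[[0,0,-1],[0,0,0],0],[[0,0,0],[0,0,0],0]]}}

```text
clock: 26.3
eef_pos: [0.5979, 0.1198, 0.0986]
tool_rot: [0.707, 0.707, 0.0, 0.0]
ft_force: [-5.5, -4.0, 11.9]
grip_width: 0.0494
grasp_force: 64.2
```

Call:
{"api": "drive_tool", "payload": {"increments": [[[0,0,2.5],[0,0,0],0],[[0,0,0],[0,0,0],0.8],[[0,0,0],[0,0,0],0.8],[[0,0,0],[0,0,0],0.8],[[0,0,20],[0,0,0],0.8],[[0,0,35],[0,0,0],0.8],[[0,0,40],[0,0,0],1],[[0,0,30],[0,0,0],1]]}}

```text
clock: 26.97
eef_pos: [0.5986, 0.1208, 0.2264]
tool_rot: [0.707, 0.707, 0.001, 0.0]
ft_force: [0.7, 0.9, 0.4]
grip_width: 0.0853
grasp_force: 0.0
```

Run:
```python
from h import *
o=get_obs(); e=o['eef_pos']; print(e,o['grip_width'])
for k in range(2):
    p=camera('side'); P=bb(p,cyl('bottle_small',.597,.1195,.075)); D=[d['bbox'] for d in silhouettes('bottle_small',p)]
    print(min(D,key=lambda b:np.abs(np.array(b)-P).sum()) if D else 0,P.round(1))
acc={}
for k in range(5):
    p=camera('side')
    D=[np.array(d['bbox'],float) for d in silhouettes('vial_a',p)]
    for g in((.4275,-.2785),(.4188,-.4065)):
        b0=bb(p,cyl('vial_a',*g)); D2=[b for b in D if np.abs(b-b0).max()<5]
        if D2: acc.setdefault(g,[]).append((p,D2[0]))
for g,o in acc.items(): print(g,len(o),fit('vial_a',o,g))
```

```text
[0.59858692 0.12075627 0.2263731 ] 0.08529259018427392
[186.3, 188.8, 209.1, 231.5] [186.6 187.6 208.9 230. ]
[186.4, 188.0, 207.4, 226.7] [186.6 187.6 208.9 230. ]
(0.4275, -0.2785) 5 (array([ 0.42740648, -0.27650719]), array([-1.2, -0.7,  2.8,  5.3, -0.1,  0.2,  0.2, -0.3, -0. , -0.4, -1.5,
        0.6, -1.5, -0.6,  1.2, -1. ,  2. ,  0.1, -0.2,  0.5]))
(0.4188, -0.4065) 5 (array([ 0.42109449, -0.40855553]), array([ 1.7,  2.3,  0.9,  0.9,  0.2,  1.7,  0.9,  0.2, -3.1, -0.1,  1.5,
       -2.5, -3.5, -0.6,  0.4, -2.2, -2.8,  0.6, -1.7, -0.9]))
```

Call:
{"api": "drive_tool", "payload": {"increments": [[[-15,-36,0],[0,0,0],1],[[-15,-36,0],[0,0,0],1],[[-15,-36,0],[0,0,0],1],[[-15,-36,0],[0,0,0],1],[[-15,-36,-10],[0,0,0],1],[[-15,-36,-10],[0,0,0],1],[[-15,-36,-10],[0,0,0],1],[[-15,-36,-10],[0,0,0],1]]}}

```text
clock: 28.33
eef_pos: [0.4771, -0.1694, 0.1837]
tool_rot: [0.707, 0.707, 0.0, 0.0]
ft_force: [0.7, -1.3, -1.0]
grip_width: 0.0852
grasp_force: 0.0
```

Call:
{"api": "drive_tool", "payload": {"increments": [[[-15,-36,-10],[0,0,0],1],[[-15,-36,-10],[0,0,0],1],[[-15,-36,-10],[0,0,0],1],[[-5,-2,-20],[0,0,0],1],[[0,0,0],[0,0,0],1],[[0,0,0],[0,0,0],1]]}}

```text
clock: 28.83
eef_pos: [0.4268, -0.2776, 0.133]
tool_rot: [0.708, 0.707, -0.0, -0.001]
ft_force: [-0.6, 0.2, 0.7]
grip_width: 0.0854
grasp_force: 0.0
```

Call:
{"api": "drive_tool", "payload": {"increments": [[[0,0,-35],[0,0,0],1],[[0,0,-35],[0,0,0],1],[[0,0,-30],[0,0,0],1],[[0,0,-13],[0,0,0],1],[[0,0,0],[0,0,0],0.6],[[0,0,0],[0,0,0],0.5],[[0,0,0],[0,0,0],0.4],[[0,0,0],[0,0,0],0.3]]}}

```text
clock: 29.5
eef_pos: [0.4301, -0.2785, 0.0229]
tool_rot: [0.707, 0.707, 0.0, 0.002]
ft_force: [0.1, -0.4, 0.1]
grip_width: 0.0387
grasp_force: 0.0
```

Call:
{"api": "drive_tool", "payload": {"increments": [[[0,0,0],[0,0,0],0.2],[[0,0,0],[0,0,0],0],[[0,0,0],[0,0,0],0],[[0,0,0],[0,0,0],0],[[0,0,0],[0,0,0],0]]}}

```text
clock: 29.92
eef_pos: [0.4294, -0.2786, 0.0225]
tool_rot: [0.707, 0.707, 0.001, 0.002]
ft_force: [0.9, 1.3, 6.0]
grip_width: 0.0266
grasp_force: 59.1
```

Call:
{"api": "drive_tool", "payload": {"increments": [[[0,0,12],[0,0,0],0],[[0,0,30],[0,0,0],0],[[0,0,35],[0,0,0],0],[[0,0,35],[0,0,0],0],[[0,0,28],[0,0,0],0],[[0,0,0],[0,0,0],0],[[0,0,0],[0,0,0],0]]}}

```text
clock: 30.5
eef_pos: [0.4292, -0.2789, 0.1631]
tool_rot: [0.707, 0.707, 0.001, 0.003]
ft_force: [0.5, 0.3, -1.8]
grip_width: 0.0263
grasp_force: 59.1
```

Run:
```python
from h import *
o=get_obs(); e=o['eef_pos']; print(e,o['tool_rot'],o['ft_force'],o['grip_width'])
obs=[]
for k in range(3):
    p=camera('side'); P=bb(p,cyl('vial_a',e[0],e[1],e[2]-.0225)); D=[d['bbox'] for d in silhouettes('vial_a',p)]
    m=min(D,key=lambda b:np.abs(np.array(b)-P).sum()); print(m,P.round(1))
b=P.astype(int); im=cv2.cvtColor(p['image'],cv2.COLOR_RGB2BGR)[b[1]-30:b[3]+30,b[0]-40:b[2]+40]; cv2.imwrite('pics/s9.png',cv2.resize(im,None,fx=5,fy=5,interpolation=cv2.INTER_CUBIC))
```

```text
[ 0.42920057 -0.27890352  0.16313352] [7.07265273e-01 7.06943396e-01 5.31104579e-04 2.56640582e-03] [ 0.51050536  0.25291708 -1.77959376] 0.026311035584998095
[335.4, 149.6, 341.6, 176.8] [317.7 124.9 330.5 157.3]
[317.8, 126.6, 332.2, 157.7] [317.7 124.9 330.5 157.3]
[317.7, 126.6, 331.6, 157.6] [317.7 124.9 330.5 157.3]
```

View pics/s9.png

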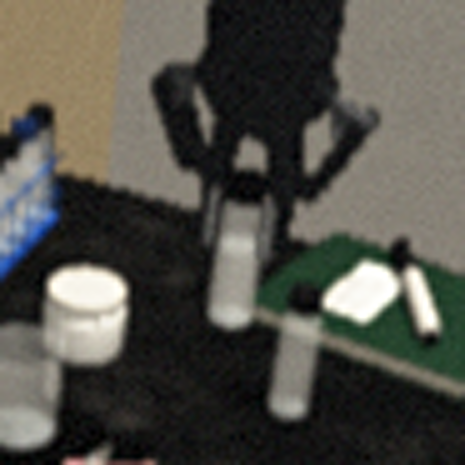

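The vial hangs upright in the gripper at (235,250) in the crop. The seated bottles reach z = 0.22, so I'll carry it above them to the far small clamp.

Call:
{"api": "drive_tool", "payload": {"increments": [[[12,35,15],[0,0,0],0],[[12,35,15],[0,0,0],0],[[12,35,15],[0,0,0],0],[[12,35,15],[0,0,0],0],[[12,35,15],[0,0,0],0],[[12,35,15],[0,0,0],0],[[12,35,0],[0,0,0],0],[[0,0,0],[0,0,0],0]]}}

```text
clock: 31.47
eef_pos: [0.514, -0.0271, 0.2508]
tool_rot: [0.704, 0.71, 0.002, -0.0]
ft_force: [-0.0, -1.2, -0.4]
grip_width: 0.0261
grasp_force: 59.2
```

Call:
{"api": "drive_tool", "payload": {"increments": [[[12,35,0],[0,0,0],0],[[12,35,0],[0,0,0],0],[[12,35,0],[0,0,0],0],[[12,35,0],[0,0,0],0],[[12,35,0],[0,0,0],0],[[12,35,0],[0,0,0],0],[[12,35,0],[0,0,0],0],[[10,35,0],[0,0,0],0]]}}

```text
clock: 32.13
eef_pos: [0.6062, 0.2481, 0.2491]
tool_rot: [0.707, 0.707, -0.001, -0.0]
ft_force: [0.2, 0.1, 0.4]
grip_width: 0.0263
grasp_force: 59.2
```

Call:
{"api": "drive_tool", "payload": {"increments": [[[0,0,0],[0,0,0],0],[[0,0,0],[0,0,0],0]]}}

```text
clock: 32.3
eef_pos: [0.6055, 0.2487, 0.2477]
tool_rot: [0.706, 0.708, -0.002, -0.001]
ft_force: [-0.7, -1.0, 0.4]
grip_width: 0.0264
grasp_force: 59.2
```

Call:
{"api": "drive_tool", "payload": {"increments": [[[2,-1.5,-20],[0,0,0],0],[[0,0,-25],[0,0,0],0],[[0,0,-25],[0,0,0],0],[[0,0,-22],[0,0,0],0],[[0,0,0],[0,0,0],0],[[0,0,0],[0,0,0],0]]}}

```text
clock: 32.8
eef_pos: [0.6067, 0.2435, 0.1574]
tool_rot: [0.708, 0.706, -0.002, -0.001]
ft_force: [-0.2, 1.0, -0.4]
grip_width: 0.0262
grasp_force: 59.2
```

Run:
```python
from h import *
o=get_obs(); e=o['eef_pos']; print(e,o['tool_rot'],o['ft_force'],o['grip_width'])
for k in range(3):
    p=camera('side'); P=bb(p,cyl('vial_a',e[0],e[1],e[2]-.0225)); D=[d['bbox'] for d in silhouettes('vial_a',p)]
    print(min(D,key=lambda b:np.abs(np.array(b)-P).sum()) if D else 0,P.round(1),[(round(d['conf'],2),d['bbox']) for d in silhouettes('clamp_small_a',p)[:2]])
b=P.astype(int); im=cv2.cvtColor(p['image'],cv2.COLOR_RGB2BGR)[b[1]-10:b[3]+40,b[0]-30:b[2]+40]; cv2.imwrite('pics/s10.png',cv2.resize(im,None,fx=6,fy=6,interpolation=cv2.INTER_CUBIC))
```

```text
[0.60667505 0.24354859 0.15740574] [ 0.70776388  0.70644539 -0.00214604 -0.00076716] [-0.19102142  0.98087358 -0.38605693] 0.026230045928568504
[147.6, 197.6, 165.9, 236.6] [148.2 195.4 165.9 235.7] [(0.79, [153.2, 236.1, 172.4, 254.7]), (0.67, [183.3, 253.1, 205.0, 282.4])]
[147.9, 193.9, 164.2, 233.8] [148.2 195.4 165.9 235.7] [(0.72, [151.6, 233.3, 170.5, 257.9]), (0.62, [184.8, 251.5, 202.9, 278.5])]
[145.4, 198.4, 163.5, 233.4] [148.2 195.4 165.9 235.7] [(0.74, [186.4, 251.7, 201.7, 280.5]), (0.64, [151.3, 234.8, 173.5, 253.8])]
```

View pics/s10.png

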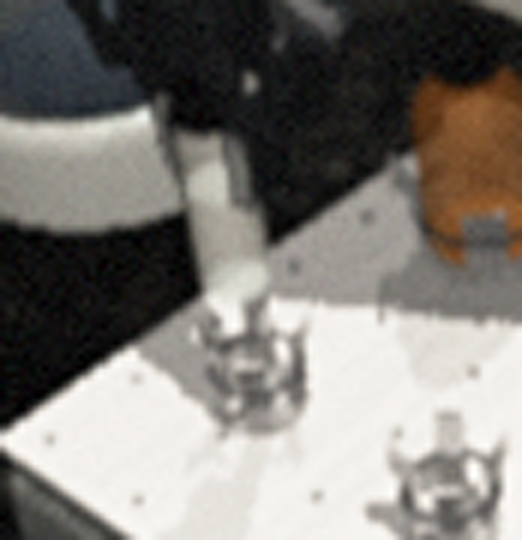

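The vial's bottom at (235,278) lines up with the clamp, whose plate is at about (256,398), to within a few mm. I'll correct y by +2 mm and press it in.

Call:
{"api": "drive_tool", "payload": {"increments": [[[0.5,2.5,0],[0,0,0],0],[[0,0,-8],[0,0,0],0],[[0,0,-8],[0,0,0],0],[[0,0,-6],[0,0,0],0],[[0,0,-5],[0,0,0],0],[[0,0,0],[0,0,0],0]]}}

```text
clock: 33.75
eef_pos: [0.6075, 0.2474, 0.1295]
tool_rot: [0.707, 0.707, -0.002, -0.0]
ft_force: [0.1, -0.5, -0.5]
grip_width: 0.0262
grasp_force: 59.2
```

Call:
{"api": "drive_tool", "payload": {"increments": [[[0,0,-5],[0,0,0],0],[[0,0,-5],[0,0,0],0],[[0,0,-5],[0,0,0],0],[[0,0,0],[0,0,0],0]]}}

```text
clock: 34.08
eef_pos: [0.6087, 0.2471, 0.1165]
tool_rot: [0.707, 0.707, -0.0, 0.001]
ft_force: [0.3, -2.5, 1.3]
grip_width: 0.0262
grasp_force: 59.3
```

Call:
{"api": "drive_tool", "payload": {"increments": [[[0,0,-5],[0,0,0],0],[[0,0,-5],[0,0,0],0],[[0,0,-4],[0,0,0],0],[[0,0,0],[0,0,0],0]]}}

```text
clock: 34.42
eef_pos: [0.6083, 0.2464, 0.1017]
tool_rot: [0.708, 0.707, -0.001, 0.001]
ft_force: [0.2, -4.8, 0.6]
grip_width: 0.0262
grasp_force: 59.5
```

Call:
{"api": "drive_tool", "payload": {"increments": [[[0,0,-2],[0,0,0],0],[[0,0,-1],[0,0,0],0],[[0,0,0],[0,0,0],0]]}}

```text
clock: 34.67
eef_pos: [0.6084, 0.2463, 0.0995]
tool_rot: [0.708, 0.707, -0.001, 0.001]
ft_force: [-0.1, -5.3, 4.3]
grip_width: 0.0264
grasp_force: 59.6
```

Call:
{"api": "drive_tool", "payload": {"increments": [[[0,0,-1.5],[0,0,0],0],[[0,0,0],[0,0,0],0]]}}

```text
clock: 34.83
eef_pos: [0.6084, 0.2463, 0.0983]
tool_rot: [0.708, 0.707, -0.001, 0.001]
ft_force: [-0.2, -5.7, 4.0]
grip_width: 0.0262
grasp_force: 59.8
```

Call:
{"api": "drive_tool", "payload": {"increments": [[[0,-1.5,-1.5],[0,0,0],0],[[0,0,0],[0,0,0],0]]}}

```text
clock: 35.0
eef_pos: [0.6085, 0.2459, 0.0976]
tool_rot: [0.707, 0.707, 0.0, 0.0]
ft_force: [-1.7, -4.6, 7.6]
grip_width: 0.0258
grasp_force: 60.2
```

Call:
{"api": "drive_tool", "payload": {"increments": [[[0,0,-1.5],[0,0,0],0],[[0,0,0],[0,0,0],0]]}}

```text
clock: 35.17
eef_pos: [0.6085, 0.246, 0.0975]
tool_rot: [0.707, 0.707, 0.0, 0.001]
ft_force: [-4.8, -5.9, 14.2]
grip_width: 0.0262
grasp_force: 60.8
```

Call:
{"api": "drive_tool", "payload": {"increments": [[[0,0,-1],[0,0,0],0],[[0,0,0],[0,0,0],0]]}}

```text
clock: 35.33
eef_pos: [0.6086, 0.246, 0.0975]
tool_rot: [0.707, 0.707, 0.001, 0.001]
ft_force: [-5.0, -6.2, 17.6]
grip_width: 0.0262
grasp_force: 61.1
```

Seated at 0.0975, as computed. I'll relax, release and rise.

Call:
{"api": "drive_tool", "payload": {"increments": [[[0,0,3.5],[0,0,0],0],[[0,0,0],[0,0,0],0.6],[[0,0,0],[0,0,0],0.6],[[0,0,0],[0,0,0],0.6],[[0,0,20],[0,0,0],0.6],[[0,0,35],[0,0,0],0.8],[[0,0,40],[0,0,0],1],[[0,0,36],[0,0,0],1]]}}

```text
clock: 36.0
eef_pos: [0.6079, 0.2472, 0.2295]
tool_rot: [0.707, 0.707, -0.0, -0.001]
ft_force: [0.8, 0.1, 0.4]
grip_width: 0.0843
grasp_force: 0.0
```

Call:
{"api": "drive_tool", "payload": {"increments": [[[-12,-36,10],[0,0,0],1],[[-12,-36,0],[0,0,0],1],[[-12,-36,0],[0,0,0],1],[[-12,-36,0],[0,0,0],1],[[-12,-36,0],[0,0,0],1],[[-12,-36,0],[0,0,0],1],[[-12,-36,0],[0,0,0],1],[[-12,-36,0],[0,0,0],1]]}}

```text
clock: 36.67
eef_pos: [0.5118, -0.0423, 0.2384]
tool_rot: [0.707, 0.707, 0.0, -0.0]
ft_force: [1.5, -0.8, -0.0]
grip_width: 0.0851
grasp_force: 0.0
```

Call:
{"api": "drive_tool", "payload": {"increments": [[[-10,-36,-10],[0,0,0],1],[[-10,-36,-10],[0,0,0],1],[[-10,-36,-10],[0,0,0],1],[[-10,-36,-10],[0,0,0],1],[[-10,-36,-10],[0,0,0],1],[[-10,-36,-10],[0,0,0],1],[[-10,-36,-10],[0,0,0],1],[[-10,-36,-10],[0,0,0],1]]}}

```text
clock: 37.33
eef_pos: [0.4321, -0.3306, 0.1579]
tool_rot: [0.707, 0.707, 0.001, -0.0]
ft_force: [0.9, 0.7, -0.3]
grip_width: 0.085
grasp_force: 0.0
```

Call:
{"api": "drive_tool", "payload": {"increments": [[[-4,-36,-10],[0,0,0],1],[[-4,-36,-10],[0,0,0],1],[[0,0,0],[0,0,0],1],[[0,0,0],[0,0,0],1]]}}

```text
clock: 37.67
eef_pos: [0.4236, -0.4023, 0.1368]
tool_rot: [0.708, 0.706, 0.0, -0.001]
ft_force: [0.3, 0.7, -0.1]
grip_width: 0.0852
grasp_force: 0.0
```

Run:
```python
from h import *
o=get_obs(); e=o['eef_pos']; print(e,o['tool_rot'],o['ft_force'],o['grip_width'])
for n,x,y in(('bottle_large',.4935,.129),('bottle_small',.598,.1195),('vial_a',.608,.2455)):
  for v in('side','top'):
    p=camera(v); P=bb(p,cyl(n,x,y,.075)); D=[d['bbox'] for d in silhouettes(n,p)]
    print(n,v,min(D,key=lambda b:np.abs(np.array(b)-P).sum()) if D else 0,P.round(1))
acc=[]
for k in range(4):
    p=camera('side'); g=(.419,-.407); b0=bb(p,cyl('vial_a',*g))
    acc+=[(p,np.array(d['bbox'])) for d in silhouettes('vial_a',p) if np.abs(np.array(d['bbox'])-b0).max()<5]
print(len(acc),fit('vial_a',acc,g)[0] if acc else '')
```

```text
[ 0.42364055 -0.40229221  0.13676575] [ 7.08230566e-01  7.05979477e-01  4.76504314e-04 -1.48921414e-03] [ 0.33716845  0.66727823 -0.14910845] 0.08517024038879396
bottle_large side [214.1, 190.1, 244.1, 246.4] [214.2 188.6 242.9 249.7]
bottle_large top 0 [175.2 186.1 207.6 215.4]
bottle_small side [187.5, 188.3, 209.0, 227.6] [186.3 187.5 208.6 229.8]
bottle_small top [187.8, 149.5, 208.9, 176.3] [185.7 149.1 209.7 173.3]
vial_a side [150.3, 218.2, 167.4, 254.1] [151.2 216.9 168.  254.7]
vial_a top [135.9, 144.5, 160.8, 166.6] [138.1 147.3 157.9 163.9]
4 [ 0.42116684 -0.40978488]
```

Call:
{"api": "drive_tool", "payload": {"increments": [[[-3.5,-4.5,-35],[0,0,0],1],[[0,0,-35],[0,0,0],1],[[0,0,-30],[0,0,0],1],[[0,0,-16],[0,0,0],1],[[0,0,0],[0,0,0],0.6],[[0,0,0],[0,0,0],0.5],[[0,0,0],[0,0,0],0.4],[[0,0,0],[0,0,0],0.3]]}}

```text
clock: 39.33
eef_pos: [0.4223, -0.4072, 0.0249]
tool_rot: [0.707, 0.707, 0.0, 0.002]
ft_force: [-0.2, 0.3, 0.7]
grip_width: 0.0389
grasp_force: 0.0
```

Call:
{"api": "drive_tool", "payload": {"increments": [[[0,0,0],[0,0,0],0.2],[[0,0,0],[0,0,0],0],[[0,0,0],[0,0,0],0],[[0,0,0],[0,0,0],0],[[0,0,0],[0,0,0],0]]}}

```text
clock: 39.75
eef_pos: [0.422, -0.4069, 0.0246]
tool_rot: [0.707, 0.707, 0.0, 0.002]
ft_force: [-0.8, 0.6, 6.7]
grip_width: 0.0263
grasp_force: 59.3
```

Call:
{"api": "drive_tool", "payload": {"increments": [[[0,0,12],[0,0,0],0],[[0,0,30],[0,0,0],0],[[0,0,35],[0,0,0],0],[[0,0,35],[0,0,0],0],[[0,0,35],[0,0,0],0],[[0,0,35],[0,0,0],0],[[0,0,35],[0,0,0],0],[[0,0,30],[0,0,0],0]]}}

```text
clock: 40.42
eef_pos: [0.4209, -0.4058, 0.2726]
tool_rot: [0.707, 0.707, 0.0, 0.001]
ft_force: [0.3, -1.3, -0.5]
grip_width: 0.0262
grasp_force: 59.2
```

Call:
{"api": "drive_tool", "payload": {"increments": [[[4,37,0],[0,0,0],0],[[4,37,0],[0,0,0],0],[[4,37,0],[0,0,0],0],[[4,37,0],[0,0,0],0],[[4,37,0],[0,0,0],0],[[4,37,0],[0,0,0],0],[[4,37,0],[0,0,0],0],[[4,37,0],[0,0,0],0]]}}

```text
clock: 41.08
eef_pos: [0.4525, -0.1082, 0.2699]
tool_rot: [0.707, 0.707, 0.0, 0.0]
ft_force: [-0.2, 0.2, -0.7]
grip_width: 0.0261
grasp_force: 59.2
```

Run:
```python
from h import *
o=get_obs(); e=o['eef_pos']; print(e,o['tool_rot'],o['ft_force'],o['grip_width'])
p=camera('side'); P=bb(p,cyl('vial_a',e[0],e[1],e[2]-.0246)); D=[d['bbox'] for d in silhouettes('vial_a',p)]
print(min(D,key=lambda b:np.abs(np.array(b)-P).sum()) if D else 0,P.round(1))
```

```text
[ 0.4525158  -0.10815033  0.26993216] [7.07302229e-01 7.06911271e-01 8.03932529e-05 7.27398485e-05] [-0.17668803  0.17574694 -0.71035649] 0.026069676418589094
[289.9, 107.7, 298.4, 147.6] [287.7 109.2 301.  147.9]
```

Call:
{"api": "drive_tool", "payload": {"increments": [[[5,36,0],[0,0,0],0],[[5,36,0],[0,0,0],0],[[5,36,0],[0,0,0],0],[[5,36,0],[0,0,0],0],[[5,36,0],[0,0,0],0],[[5,36,0],[0,0,0],0],[[5,36,0],[0,0,0],0],[[5,36,0],[0,0,0],0]]}}

```text
clock: 41.85
eef_pos: [0.4931, 0.1791, 0.2698]
tool_rot: [0.707, 0.707, -0.0, 0.0]
ft_force: [1.1, -0.2, -0.4]
grip_width: 0.026
grasp_force: 59.2
```

Call:
{"api": "drive_tool", "payload": {"increments": [[[5,36,0],[0,0,0],0],[[5,36,0],[0,0,0],0],[[0,0,-20],[0,0,0],0],[[0,0,-35],[0,0,0],0],[[0,0,-35],[0,0,0],0],[[0,0,-22],[0,0,0],0],[[0,0,0],[0,0,0],0],[[0,0,0],[0,0,0],0]]}}

```text
clock: 42.52
eef_pos: [0.5023, 0.249, 0.1568]
tool_rot: [0.707, 0.707, -0.002, -0.0]
ft_force: [0.3, -0.1, 0.3]
grip_width: 0.0262
grasp_force: 59.2
```

Run:
```python
from h import *
o=get_obs(); e=o['eef_pos']; print(e,o['tool_rot'],o['ft_force'],o['grip_width'])
for k in range(3):
    p=camera('side'); P=bb(p,cyl('vial_a',e[0],e[1],e[2]-.0246)); D=[d['bbox'] for d in silhouettes('vial_a',p)]
    print(min(D,key=lambda b:np.abs(np.array(b)-P).sum()) if D else 0,P.round(1),[(round(d['conf'],2),d['bbox']) for d in silhouettes('clamp_small_a',p)[:2]])
print(proj(p,[e[0],e[1],.094]),proj(p,[.503,.2555,.094]))
```

```text
[0.50226708 0.24904624 0.1568043 ] [ 7.07399987e-01  7.06811248e-01 -1.69470297e-03 -4.95560490e-04] [ 0.33526614 -0.05090764  0.34862007] 0.02622804756227173
[185.9, 214.0, 198.0, 255.5] [184.1 214.3 200.4 255.9] [(0.82, [184.8, 256.5, 200.4, 283.4]), (0.48, [150.6, 238.2, 172.5, 255.5])]
[184.9, 212.2, 198.8, 255.1] [184.1 214.3 200.4 255.9] [(0.71, [147.1, 239.0, 172.1, 254.4]), (0.62, [182.0, 253.1, 203.3, 279.8])]
[184.7, 214.5, 197.4, 255.0] [184.1 214.3 200.4 255.9] [(0.83, [184.6, 255.1, 202.7, 279.7]), (0.64, [119.0, 219.7, 276.2, 329.3])]
[[195.47844468 263.63301312]] [[193.38611082 265.30947089]]
```

Call:
{"api": "drive_tool", "payload": {"increments": [[[1,5,0],[0,0,0],0],[[0,0,-8],[0,0,0],0],[[0,0,-8],[0,0,0],0],[[0,0,-6],[0,0,0],0],[[0,0,-5],[0,0,0],0],[[0,0,0],[0,0,0],0]]}}

```text
clock: 43.47
eef_pos: [0.5028, 0.2545, 0.1287]
tool_rot: [0.707, 0.707, -0.002, -0.001]
ft_force: [-0.1, -0.2, -1.1]
grip_width: 0.0259
grasp_force: 59.2
```

Call:
{"api": "drive_tool", "payload": {"increments": [[[0,0,-5],[0,0,0],0],[[0,0,-5],[0,0,0],0],[[0,0,-5],[0,0,0],0],[[0,0,0],[0,0,0],0]]}}

```text
clock: 43.8
eef_pos: [0.5041, 0.255, 0.1154]
tool_rot: [0.707, 0.707, 0.0, 0.0]
ft_force: [1.0, 0.7, -1.6]
grip_width: 0.0262
grasp_force: 59.0
```

Call:
{"api": "drive_tool", "payload": {"increments": [[[0,0,-5],[0,0,0],0],[[0,0,-4],[0,0,0],0],[[0,0,-4],[0,0,0],0],[[0,0,0],[0,0,0],0]]}}

```text
clock: 44.13
eef_pos: [0.5038, 0.2549, 0.1018]
tool_rot: [0.707, 0.707, -0.0, -0.0]
ft_force: [0.8, -0.1, -2.7]
grip_width: 0.0263
grasp_force: 59.0
```

Call:
{"api": "drive_tool", "payload": {"increments": [[[0,0,-2],[0,0,0],0],[[0,0,-1.5],[0,0,0],0],[[0,0,0],[0,0,0],0]]}}

```text
clock: 44.38
eef_pos: [0.504, 0.2552, 0.0996]
tool_rot: [0.707, 0.707, 0.0, -0.0]
ft_force: [-0.4, -0.7, 3.1]
grip_width: 0.0262
grasp_force: 59.7
```

Call:
{"api": "drive_tool", "payload": {"increments": [[[0,0,-1.5],[0,0,0],0],[[0,0,0],[0,0,0],0]]}}

```text
clock: 44.55
eef_pos: [0.504, 0.2552, 0.0995]
tool_rot: [0.707, 0.707, 0.001, 0.0]
ft_force: [-4.3, -1.8, 10.9]
grip_width: 0.0264
grasp_force: 60.6
```

Seated at 0.0996, as computed. I'll release, rise and check everything.

Call:
{"api": "drive_tool", "payload": {"increments": [[[0,0,2.5],[0,0,0],0],[[0,0,0],[0,0,0],0.6],[[0,0,0],[0,0,0],0.6],[[0,0,0],[0,0,0],0.6],[[0,0,20],[0,0,0],0.6],[[0,0,35],[0,0,0],0.8],[[0,0,40],[0,0,0],0.8],[[0,0,40],[0,0,0],0.8]]}}

```text
clock: 45.22
eef_pos: [0.5032, 0.2547, 0.2356]
tool_rot: [0.707, 0.707, -0.001, -0.0]
ft_force: [2.0, 0.7, -0.8]
grip_width: 0.0686
grasp_force: 0.0
```

Call:
{"api": "drive_tool", "payload": {"increments": [[[-20,0,30],[0,0,0],0.8],[[-35,0,0],[0,0,0],0.8],[[-35,0,0],[0,0,0],0.8],[[-35,0,0],[0,0,0],0.8],[[0,0,0],[0,0,0],0.8],[[0,0,0],[0,0,0],0.8]]}}

```text
clock: 45.72
eef_pos: [0.3776, 0.255, 0.2656]
tool_rot: [0.706, 0.708, 0.0, 0.0]
ft_force: [-0.3, 0.2, -0.4]
grip_width: 0.0685
grasp_force: 0.0
```

Run:
```python
from h import *
o=get_obs(); print(o['eef_pos'],o['clock'])
p=camera('side'); save(p,'s11.png'); t=camera('top'); save(t,'t11.png')
for n,x,y,z in(('bottle_large',.4935,.129,.075),('bottle_small',.598,.1195,.075),('vial_a',.608,.2455,.075),('vial_a',.504,.255,.075),('beaker',.567,-.28,0)):
    P=bb(p,cyl(n,x,y,z)); D=[d['bbox'] for d in silhouettes(n,p)]
    print(n,min(D,key=lambda b:np.abs(np.array(b)-P).sum()) if D else 0,P.round(1))
a=cv2.resize(cv2.imread('pics/s11.png')[130:330,110:310],(590,590),interpolation=cv2.INTER_CUBIC); cv2.imwrite('pics/s11c.png',a)
```

```text
[0.37762055 0.25504772 0.26562434] 45.7167
bottle_large [215.0, 191.9, 243.8, 245.2] [214.2 188.6 242.9 249.7]
bottle_small [186.4, 189.5, 205.9, 230.9] [186.3 187.5 208.6 229.8]
vial_a [151.0, 217.1, 165.0, 253.7] [151.2 216.9 168.  254.7]
vial_a [183.5, 233.6, 200.7, 274.7] [184.2 236.2 199.9 275.4]
beaker [276.8, 160.8, 288.6, 183.0] [272.2 158.5 289.6 183.7]
```

View pics/s11c.png

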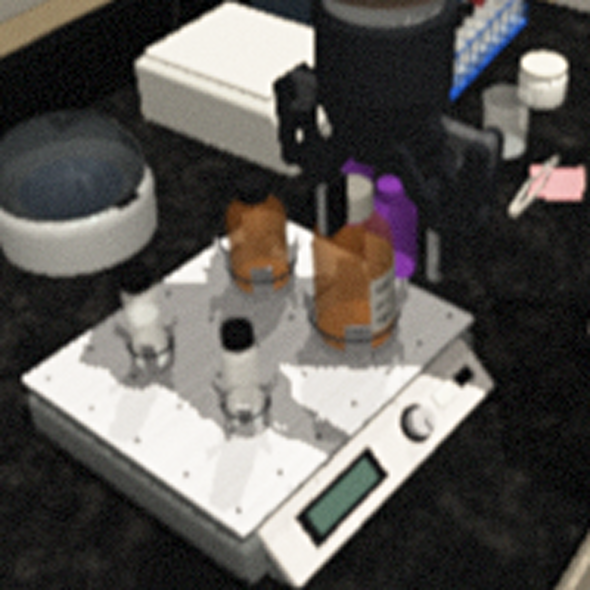

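All four vessels stand upright in their clamps: the large bottle at (355,290), the small bottle at (258,240), and the vials at (148,335) and (242,370). The beaker is where it was, at (505,120), and the gripper is clear.

```bash
python3 -c "
from workcell import job_done
print(job_done())"
```

```text
the job is handed in; nothing more can be done
None
```

The job is handed in: both brown bottles and both vials were pressed upright onto the foot plates of their own clamps and let go, none was tipped, and the beaker was left where it stood; the clock read about 46 s of the 125 s allowed at the last check.

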